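# Unlock the connector press with its key and press a connector home

### The arm

A 6-joint arm with a two-finger parallel gripper is mounted at the origin on the work surface; the furniture and walls round the work are solid. World frame = base frame: x ahead of the robot, y to its left, z up, the work surface at z = 0. Lengths are in m, angles in rad, forces in N, time in s.
With the tool pointing down it reaches from about 0.35 to 0.775 m from the base axis. Payload 7.3 kg.
Tool frame: the origin (TCP) lies between the finger pads; the fingertips stand robot.tcp_to_tips ahead of it and the grasp point (between the pads) lies 2 mm behind it (robot.tcp_to_tips is the distance from the TCP to the fingertips, in m); y points along the fingers, x is the direction in which the jaws open and shut, and the axes are right-handed (so a half turn about y gives the same grasp; the last joint's range is limited). The gripper opens to 92 mm and grips with 3 to 60 N. Pads are 19 mm wide; open, the fingers measure 130 mm over their backs; the gripper's body (75 mm by 190 mm) begins 47 mm behind the grasp point.
Start: joints at [-1.272, 0.342, 1.524, -0, 1.275, -0.146], TCP at [0.226, -0.474, 0.244] pointing down, gripper open.
Joint ranges: [-2.53, 2.53], [-0.77, 2.02], [0.04, 2.7], [-1, 4.14], [0.28, 2.66], [-3.11, 3.11]. Speed limits (rad/s): [2.57, 2.57, 3.14, 3.14, 3.14, 3.14].

### API

Orientations are given as [roll, pitch, yaw] about the fixed x, y, z axes, in that order (R = Rz(yaw) Ry(pitch) Rx(roll)).
In Python, from cell import status, read_camera, get_calibration, robot gives the robot as it stands.
- The arm moves only by the shell command python3 -m creep 'ROWS' [FORCE]. ROWS is JSON, a list of rows, each an object of numbers: "dx", "dy", "dz": the shift along the tool's x, y, z in m; "rx", "ry", "rz": the turn, a rotation vector about the tool's x, y, z in rad; "gripper": the opening, from 0 (shut) to 1 (fully open). A call has 1 to 20 rows; each row is the pose to reach, as a shift and turn from the pose commanded when the call began, along the tool's axes at that moment; what a row does not reach only later rows make up. A row lasts 1/8 s, in which the tool goes at most 62.5 mm and 10.7 degrees, less where a joint would pass 70% of its speed; a pose out of reach is approached as far as the arm can. A call with a gripper value outside its range is refused whole. The fingers move at their own pace and stop on an object; FORCE is the grip in N (left out, the last holds). Time passes only in rows, so rows that repeat a pose let the fingers close. It gives the time, the measured TCP pose, the force and the opening at its end, in the units of the state.
- status.observe(): the state, without advancing time (a new reading comes with each control period).
- read_camera(name): name is "scene" or "top" or "wrist"; returns (picture, depth): 400x640x3 uint8, red, green, blue; 400x640 float32, m along the optical axis (not along the pixel's ray), 0 where there is no reading.
- get_calibration(name): a dict with "fx", "fy", "cx", "cy" (pixels), "xyz" and "rotation" of the camera in the world; the wrist camera has in their place "mount" (4x4, takes a point from camera to tool coordinates, whose origin is the TCP and whose axes are the tool frame's). Camera axes: x right, y down, z forward; pixel columns grow to the right and rows downward; lengths in m; the calibration is good to about 2 mm. A picture is of the moment at which its call begins: read the wrist's pose just before it. get_calibration takes no time and is no camera call.
- robot.hand_in(): hands the job in, once; it reports no verdict.
The state is a dict: "time": time; "qpos": joint angles; "qvel": joint speeds; "joint_efforts": joint torques, N m; "tool_pos": TCP position; "tool_rot": TCP orientation; "contact_force": force on the tool from outside, world axes, zero at the start; "torque": the same for the moment, N m; "opening": finger opening in m.
Only numpy, scipy, OpenCV 4.12 (cv2) and the standard library are available. Lean on these libraries where they do the work, as an engineer would, in place of code of your own. Each camera call takes 0.05 s, during which the arm holds its last target.

### The job

Press the connector on the small hand-lever press: first push its slide, with the clamped housing, all the way in under the ram; then take the square-bowed key from the stand (leave the round-bowed one standing), put it fully home in the key switch and turn it clockwise, seen from above, as far as it goes, which frees the lever. Then swing the sprung lever down to its stop, so that the ram presses the connector flush, and let it return. Leave the slide in and the key in the switch, turned on, and do not disturb the bottle, tape roll and spool.

Things in the scene. Friction and masses are not known exactly. Their poses are not given: they have to be found in the camera images.
- slide_handle (a point): Middle of the steel bar handle, 11 mm thick and 74 mm long across y, at the front of the press's aluminium slide, 35 mm before its front plate; axis 45 mm above the bench. Axes as the press: x into the press, the way the slide is pushed, y to its left, z up. The bench before and below the bar is free; the press's base (22 mm high) always begins behind it.
- slide (a joint): How far the slide is pushed in along the press's x, m: near 0 out, 0.060 fully in at its stop, the housing under the ram. It stays where it is left; friction 2.5 N.
- key_square_bow (a point): Centre of the bow of the right key: loose, steel, standing upright (z up) in the stand. Rectangular bow 56 mm wide along its y, 46 high, 10 thick along x. Below it a collar 29 mm round, 6 thick, its underside 29 mm below this point; then a 9 mm shank and a flat bit 16 deep, 20 wide along y, 6 thick, tapered at the foot, which is 54 mm below this point. Same either way round. 110 g.
- key_round_bow (a point): Centre of the bow of the other key, of the same steel, with a round bow 50 mm across and 10 mm thick along its x. Its thicker bit does not fit the switch; it stays in the stand. The keys stand 110 mm apart, bows roughly in one plane, in either order.
- key_stand: Fixed black block 56 x 180 mm on a 74 x 215 mm foot, top 42 mm above the bench; origin at the centre of its underside, y along its length, z up. Two wells 55 mm either side of the centre along y hold the keys, 25 mm deep.
- key_switch (a point): Mouth of the key slot, level with the steel plate on top (z = 130 mm) of the dark box left of the press head. Axes as the press: x into the press, y left, z up. Slot 23 mm along y, 9 mm along x, bevelled. The key goes straight down, bow along y, until its collar rests on the plate (bow centre 29 mm above this point); only then it turns, captive. The head, 209 mm high, begins 133 mm to the right.
- key_barrel (a joint): Angle of the barrel that the key turns, rad: 0 off and locked (slot along y), growing clockwise seen from above to 1.2, on, at its stop. The key has about 0.15 rad of play in it. Friction 0.06 N m; stays where it is left. Turning it on draws a steel bolt out of the eye of the lever's locking arm.
- lever_grip (a point): Middle of the lever's black round grip, right of the press: 27 mm thick, reaching from 92 to 180 mm from the shaft's axis; this point is 135 mm from the axis. It moves with the lever.
- lever_hub (a point): Fixed point on the axis of the lever's shaft, in the lever's plane, 162 mm above the bench. Axes as the press: the shaft lies along y, x points into the press, z up. The lever swings in the x-z plane through this point, on its -x side (towards the robot).
- lever (a joint): Angle of the lever, rad: 0 at rest, pointing forward (-x) and 50 degrees up; grows as it is swung down, to its stop at 1.13 (15 degrees below level). A spring drives it back up. At the grip's middle it takes about 5 N at first and 15 N near the stop, pressing included. While the switch is off the bolt blocks it.
- connector (a joint): How far the brass connector (20 mm round) is pressed into the housing on the slide, m: 0 standing 10 mm proud, 0.010 flush. It stays. The ram meets it in the last third of the lever's swing and has it flush at the lever's stop.
- bottle: White dispenser bottle, 60 mm round, 118 mm high, loose; origin at the centre of its underside. A bystander.
- tape: Roll of tape lying flat, 82 mm round, 18 mm high, loose; origin at the centre of its underside. A bystander.
- spool: Spool of solder standing on the bench, 56 mm round, 40 mm high, loose; origin at the centre of its underside. A bystander.
There are look-alikes about, which are no part of the job. What is shaped like the part that bears key_square_bow but turquoise is not meant.

How it is judged:
By the outcome, as a careful person would: the job done as asked, in the order asked, and still so for the second after the job is handed in, with the robot touching nothing.
It also fails if it takes over 59 s, if anything falls off the work surface, if the arm or the gripper's body presses on something with over 40 N, if the wrist force passes 120 N, or if a joint passes its speed limit or range.

## Working session

There is one attempt and no reset: what is moved stays moved. The work goes in short steps, Python scripts to look and compute and a shell command to move; the robot and the scene stay as the last step left them, time stands still between calls to the robot, and variables do not carry over. Pictures are saved under pics/ and viewed, and the job is handed in when it is done.

```bash
ls -la; mkdir -p pics; python3 - <<'E'
from cell import status, read_camera, get_calibration, robot
import cv2, numpy as np
s=status.observe(); print({k:(np.round(v,3).tolist()) for k,v in s.items()}); print(robot.tcp_to_tips)
for n in ["scene","top"]:
    p,d=read_camera(n); cv2.imwrite(f"pics/{n}0.png",p[:,:,::-1]); np.save(f"pics/{n}0.npy",d)
    print(n,get_calibration(n))
print(get_calibration("wrist"))
E
```

```text
total 12
drwxr-xr-x  3 agent agent 4096 Dec  6 09:53 .
drwxr-xr-x 23 root  root  4096 Dec  6 09:53 ..
drwxr-xr-x  2 agent agent 4096 Dec  6 09:53 pics
{'time': 0.0, 'qpos': [-1.272, 0.343, 1.525, -0.0, 1.275, -0.146], 'qvel': [0.001, 0.0, -0.001, -0.002, 0.001, -0.002], 'joint_efforts': [-0.001, -43.125, -24.422, 0.072, 0.056, -0.0], 'tool_pos': [0.226, -0.474, 0.243], 'tool_rot': [-1.571, 0.002, -1.126], 'contact_force': [-0.868, 1.097, -0.545], 'torque': [-0.016, 0.004, -0.006], 'opening': 0.092}
0.017
scene {'fx': 476.4598900981129, 'fy': 476.4598900981129, 'cx': 321.97545320415804, 'cy': 195.28307967374874, 'xyz': array([-0.47618523,  0.46845544,  1.20415518]), 'rotation': array([-2.35077978, -0.00849424, -2.02004213])}
top {'fx': 390.1285418153119, 'fy': 390.1285418153119, 'cx': 320.4022612916251, 'cy': 202.92014239861138, 'xyz': array([ 0.34381477, -0.01064153,  1.3021466 ]), 'rotation': array([-3.03155083, -0.01426039, -1.54215729])}
{'fx': 289.3330329253039, 'fy': 289.3330329253039, 'cx': 322.72622418087644, 'cy': 199.78687159873544, 'mount': array([[ 9.99999368e-01, -4.52400806e-04, -1.02922180e-03,
         8.00570323e-04],
       [ 8.37982026e-04, -3.10371305e-01,  9.50615038e-01,
        -1.41119862e-01],
       [-7.49499925e-04, -9.50615300e-01, -3.10370730e-01,
         8.47672980e-02],
       [ 0.00000000e+00,  0.00000000e+00,  0.00000000e+00,
         1.00000000e+00]])}
```

View pics/scene0.png

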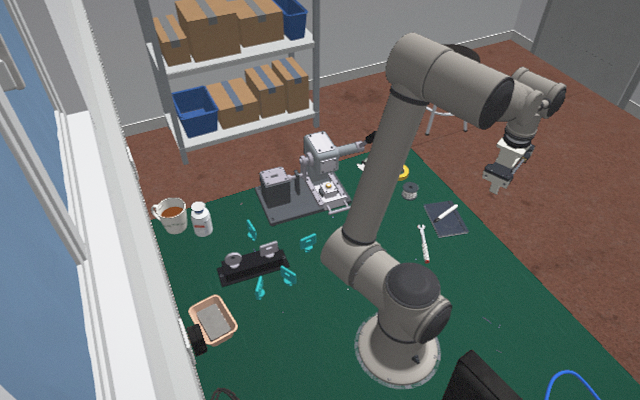

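View pics/top0.png

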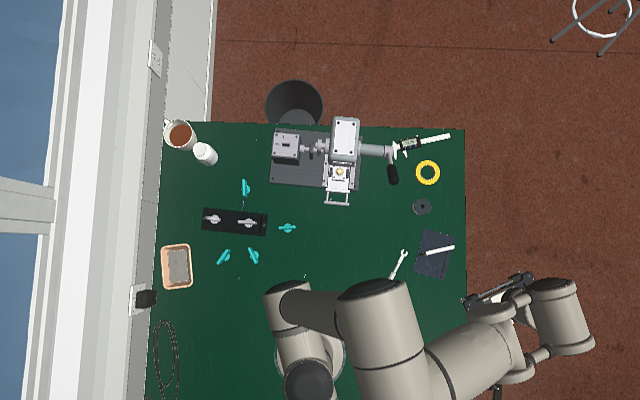

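```bash
cat > h.py <<'E'
import numpy as np, cv2
from scipy.spatial.transform import Rotation as Ro
from cell import status, read_camera, get_calibration, robot
def cam(n,s=None):
    c=get_calibration(n); K=np.array([[c['fx'],0,c['cx']],[0,c['fy'],c['cy']],[0,0,1]])
    if 'mount' in c:
        s=s or status.observe(); T=np.eye(4); T[:3,:3]=Ro.from_euler('xyz',s['tool_rot']).as_matrix(); T[:3,3]=s['tool_pos']
        T=T@c['mount']; return K,T[:3,:3],T[:3,3]
    return K,Ro.from_euler('xyz',c['rotation']).as_matrix(),np.array(c['xyz'])
def ray(C,uv):
    K,R,t=C; d=R@np.linalg.inv(K)@np.array([uv[0],uv[1],1.]); return t,d
def onplane(C,uv,z):
    t,d=ray(C,uv); return t+d*(z-t[2])/d[2]
def pt(C,uv,depth):
    t,d=ray(C,uv); return t+d*depth
def proj(C,P):
    K,R,t=C; q=K@(R.T@(np.asarray(P)-t)); return q[:2]/q[2]
E
python3 - <<'E'
import cv2
a=cv2.imread("pics/top0.png"); b=cv2.imread("pics/scene0.png")
cv2.imwrite("pics/t1.png",cv2.resize(a[110:270,190:460],None,fx=2.9,fy=2.9,interpolation=2))
cv2.imwrite("pics/s1.png",cv2.resize(b[120:300,200:400],None,fx=3.3,fy=3.3,interpolation=2))
E
```

```text
(no output)
```

View pics/t1.png

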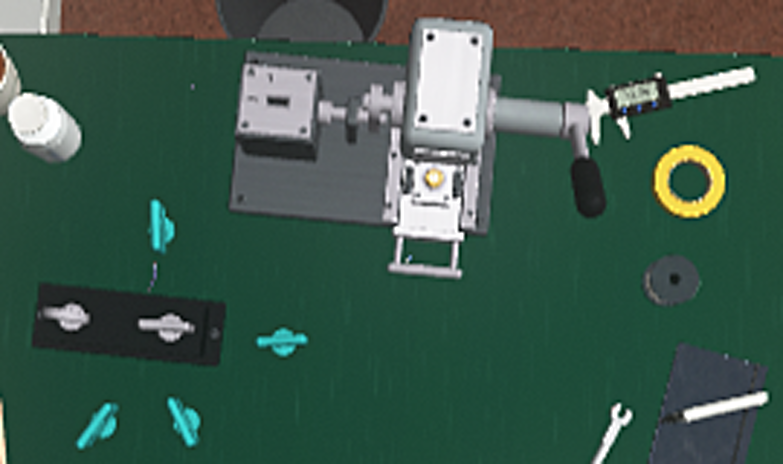

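View pics/s1.png

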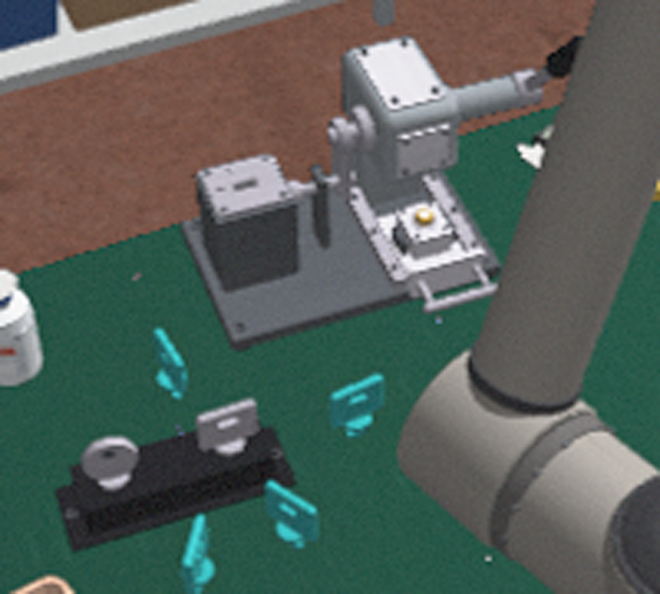

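```bash
python3 - <<'E'
from h import *
d=np.load("pics/top0.npy"); a=cv2.imread("pics/top0.png"); C=cam("top")
f=lambda u,v:(190+u/2.9,110+v/2.9)
def P(name,u,v,z): p=onplane(C,f(u,v),z); dd=d[int(round(f(u,v)[1])),int(round(f(u,v)[0]))]; print(name,np.round(p,4), 'depthpt',np.round(pt(C,f(u,v),dd),4))
P('handleL',392,268,.05);P('handleR',460,274,.05)
P('base front L',231,209,.022);P('base front R',489,233,.022);P('base back L',247,53,.022)
P('slot',279,100,.13)
P('boxTL',245,66,.13);P('boxTR',319,72,.13);P('boxBL',238,138,.13);P('boxBR',313,144,.13)
P('head4',430,36,.209);P('head4',472,40,.209);P('head4',422,118,.209);P('head4',463,122,.209)
P('lever shaft end',580,110,.17);P('grip',589,190,.25);P('gripend',592,210,.29)
P('keysq',168,327,.07);P('keyl',140,325,.094);P('keyr',193,328,.094);P('keyround',69,317,.07)
P('standTL',40,285,.02);P('TR',226,303,.02);P('BL',34,344,.02);P('BR',219,363,.02)
P('bottle',40,115,.1);P('tape',690,181,.018);P('spool',674,280,.04)
E
```

```text
handleL [ 0.4847 -0.0399  0.05  ] depthpt [ 0.4848 -0.0399  0.0495]
handleR [ 0.4803 -0.1158  0.05  ] depthpt [ 0.486  -0.1202 -0.0026]
base front L [0.5502 0.1453 0.022 ] depthpt [0.5513 0.1462 0.0148]
base front R [ 0.5315 -0.1504  0.022 ] depthpt [ 0.5345 -0.1526  0.0019]
base back L [0.7339 0.1346 0.022 ] depthpt [0.7336 0.1345 0.0229]
slot [0.651  0.0865 0.13  ] depthpt [0.6552 0.0878 0.114 ]
boxTL [0.6867 0.1239 0.13  ] depthpt [0.6874 0.1242 0.1279]
boxTR [0.6828 0.0452 0.13  ] depthpt [0.6839 0.0454 0.1262]
boxBL [0.6087 0.128  0.13  ] depthpt [0.6169 0.1323 0.0937]
boxBR [0.6047 0.0489 0.13  ] depthpt [0.6122 0.0506 0.0965]
head4 [ 0.7003 -0.0677  0.209 ] depthpt [ 0.6984 -0.0674  0.2148]
head4 [ 0.6976 -0.1096  0.209 ] depthpt [ 0.6967 -0.1093  0.2119]
head4 [ 0.6167 -0.0617  0.209 ] depthpt [ 0.616  -0.0616  0.212 ]
head4 [ 0.614  -0.1023  0.209 ] depthpt [ 0.6133 -0.1021  0.2119]
lever shaft end [ 0.64   -0.2254  0.17  ] depthpt [ 0.6372 -0.2233  0.1809]
grip [ 0.5421 -0.2194  0.25  ] depthpt [ 0.5323 -0.2092  0.3018]
gripend [ 0.5162 -0.2144  0.29  ] depthpt [ 0.5144 -0.2123  0.3003]
keysq [0.4106 0.2022 0.07  ] depthpt [0.4095 0.1988 0.09  ]
keyl [0.4106 0.2279 0.094 ] depthpt [0.4107 0.2283 0.0922]
keyr [0.409  0.1715 0.094 ] depthpt [0.4119 0.1795 0.0404]
keyround [0.4183 0.31   0.07  ] depthpt [0.4172 0.3052 0.0885]
standTL [0.4567 0.3579 0.02  ] depthpt [0.458  0.3622 0.0048]
TR [0.4425 0.1466 0.02  ] depthpt [0.444  0.149  0.0008]
BL [0.3898 0.3605 0.02  ] depthpt [ 3.905e-01  3.663e-01 -1.000e-04]
BR [0.3745 0.1515 0.02  ] depthpt [ 0.375   0.1545 -0.0032]
bottle [0.6339 0.3462 0.1   ] depthpt [0.6288 0.3398 0.1214]
tape [ 0.6    -0.3825  0.018 ] depthpt [ 0.6033 -0.3873  0.0015]
spool [ 0.4819 -0.3578  0.04  ] depthpt [ 0.4842 -0.3637  0.0186]
```

Candidates for the key (top-camera pixels): grey rectangular bow in the stand (248,222), grey round bow in the stand (214,219), and turquoise look-alikes at (245,187), (287,228), (224,256) and (253,255). By the description it is the grey one at (248,222), which shows as a rectangle at (269,249) in the scene view. I'll check it in a close crop before reaching.

```bash
cat >> h.py <<'E'
def plan(P,yaw):
    s=status.observe(); R=Ro.from_euler('xyz',s['tool_rot']).as_matrix(); d=R.T@(np.array(P)-s['tool_pos'])
    G=Ro.from_euler('xyz',[-np.pi/2,0,yaw]).as_matrix(); r=Ro.from_matrix(R.T@G).as_rotvec()
    print('t',round(s['time'],2),'pos',np.round(s['tool_pos'],4),'rot',np.round(s['tool_rot'],3),'q6',round(s['qpos'][5],2),'F',np.round(s['contact_force'],1),'op',round(s['opening'],4))
    print('d',np.round(d,4),'r',np.round(r,3))
E
python3 - <<'E'
from h import *
b=cv2.imread("pics/scene0.png")
cv2.imwrite("pics/s2.png",cv2.resize(b[230:290,215:315],None,fx=7,fy=7,interpolation=2))
plan([.425,-.075,.20],1.51)
E
```

```text
t 0.1 pos [ 0.2258 -0.4736  0.2431] rot [-1.571e+00  1.000e-03 -1.126e+00] q6 -0.15 F [-0.2  0.1  0.7] op 0.0919
d [-0.274   0.0436  0.3513] r [-2.000e-03 -2.636e+00 -0.000e+00]
```

View pics/s2.png

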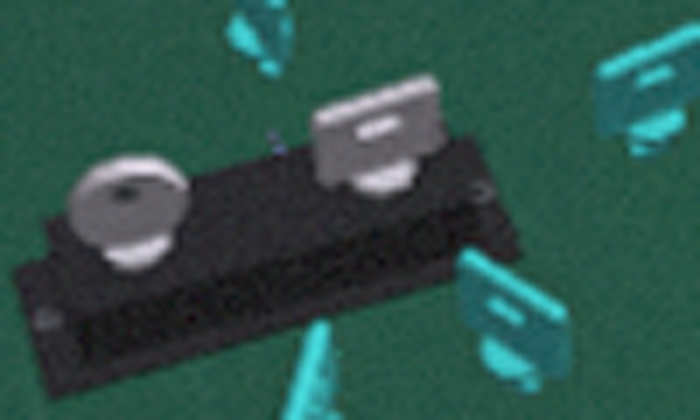

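The crop confirms it: the grey key at crop (375,130) has a square bow in the stand, the round bow is at (128,205), and the turquoise ones stand around them.

```bash
python3 -m creep '[{"dx":-0.274,"dy":0.04,"dz":0.351,"ry":-2.636,"gripper":0},{"dx":-0.274,"dy":0.04,"dz":0.351,"ry":-2.636,"gripper":0},{"dx":-0.274,"dy":0.04,"dz":0.351,"ry":-2.636,"gripper":0},{"dx":-0.274,"dy":0.04,"dz":0.351,"ry":-2.636,"gripper":0},{"dx":-0.274,"dy":0.04,"dz":0.351,"ry":-2.636,"gripper":0},{"dx":-0.274,"dy":0.04,"dz":0.351,"ry":-2.636,"gripper":0},{"dx":-0.274,"dy":0.04,"dz":0.351,"ry":-2.636,"gripper":0},{"dx":-0.274,"dy":0.04,"dz":0.351,"ry":-2.636,"gripper":0},{"dx":-0.274,"dy":0.04,"dz":0.351,"ry":-2.636,"gripper":0},{"dx":-0.274,"dy":0.04,"dz":0.351,"ry":-2.636,"gripper":0},{"dx":-0.274,"dy":0.04,"dz":0.351,"ry":-2.636,"gripper":0},{"dx":-0.274,"dy":0.04,"dz":0.351,"ry":-2.636,"gripper":0},{"dx":-0.274,"dy":0.04,"dz":0.351,"ry":-2.636,"gripper":0},{"dx":-0.274,"dy":0.04,"dz":0.351,"ry":-2.636,"gripper":0},{"dx":-0.274,"dy":0.04,"dz":0.351,"ry":-2.636,"gripper":0},{"dx":-0.274,"dy":0.04,"dz":0.351,"ry":-2.636,"gripper":0}]'
python3 - <<'E'
from h import *
plan([.445,-.077,.047],1.51)
s=status.observe(); p,d=read_camera("wrist"); cv2.imwrite("pics/w1.png",p[:,:,::-1]); 
p2,d2=read_camera("scene"); cv2.imwrite("pics/s3.png",p2[:,:,::-1]); np.save("pics/w1.npy",d); np.save("pics/s3.npy",d2)
E
```

```text
t 0.1 pos [ 0.2258 -0.4736  0.2431] rot [-1.571e+00  1.000e-03 -1.126e+00] q6 -0.15 F [-0.2  0.1  0.7] op 0.0919
d [-0.2634  0.1965  0.3685] r [-2.000e-03 -2.636e+00 -0.000e+00]invalid input at $[0]: expected keys dx, dy, dz, rx, ry, rz, gripper
```

View pics/w1.png

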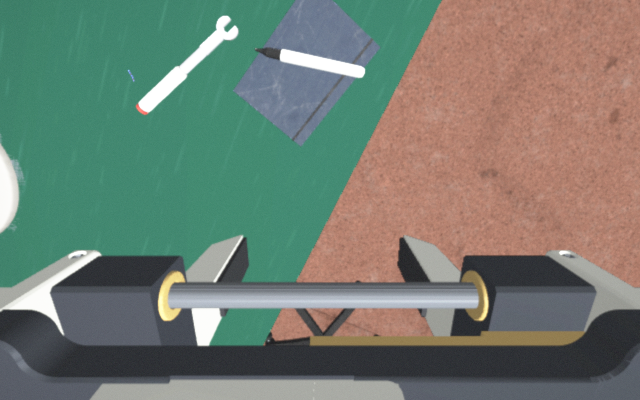

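View pics/s3.png

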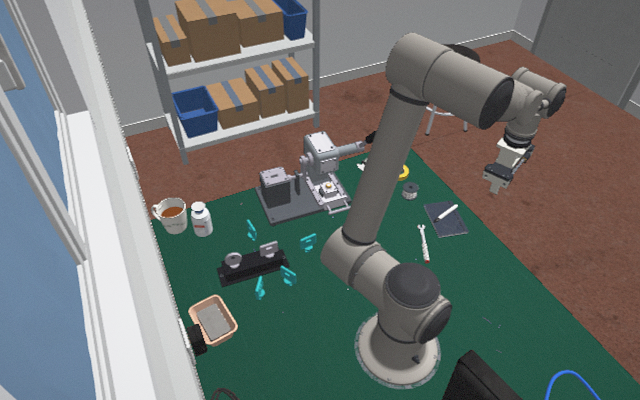

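All seven keys are needed in every row, so nothing has moved yet. The wrist view shows only the bench edge, the wrench and the pad.

```bash
python3 -m creep '[{"dx":-0.274,"dy":0.04,"dz":0.351,"rx":0,"ry":-2.636,"rz":0,"gripper":0},{"dx":-0.274,"dy":0.04,"dz":0.351,"rx":0,"ry":-2.636,"rz":0,"gripper":0},{"dx":-0.274,"dy":0.04,"dz":0.351,"rx":0,"ry":-2.636,"rz":0,"gripper":0},{"dx":-0.274,"dy":0.04,"dz":0.351,"rx":0,"ry":-2.636,"rz":0,"gripper":0},{"dx":-0.274,"dy":0.04,"dz":0.351,"rx":0,"ry":-2.636,"rz":0,"gripper":0},{"dx":-0.274,"dy":0.04,"dz":0.351,"rx":0,"ry":-2.636,"rz":0,"gripper":0},{"dx":-0.274,"dy":0.04,"dz":0.351,"rx":0,"ry":-2.636,"rz":0,"gripper":0},{"dx":-0.274,"dy":0.04,"dz":0.351,"rx":0,"ry":-2.636,"rz":0,"gripper":0},{"dx":-0.274,"dy":0.04,"dz":0.351,"rx":0,"ry":-2.636,"rz":0,"gripper":0},{"dx":-0.274,"dy":0.04,"dz":0.351,"rx":0,"ry":-2.636,"rz":0,"gripper":0},{"dx":-0.274,"dy":0.04,"dz":0.351,"rx":0,"ry":-2.636,"rz":0,"gripper":0},{"dx":-0.274,"dy":0.04,"dz":0.351,"rx":0,"ry":-2.636,"rz":0,"gripper":0},{"dx":-0.274,"dy":0.04,"dz":0.351,"rx":0,"ry":-2.636,"rz":0,"gripper":0},{"dx":-0.274,"dy":0.04,"dz":0.351,"rx":0,"ry":-2.636,"rz":0,"gripper":0},{"dx":-0.274,"dy":0.04,"dz":0.351,"rx":0,"ry":-2.636,"rz":0,"gripper":0},{"dx":-0.274,"dy":0.04,"dz":0.351,"rx":0,"ry":-2.636,"rz":0,"gripper":0}]'
python3 - <<'E'
from h import *
plan([.445,-.077,.047],1.51)
s=status.observe(); p,d=read_camera("wrist"); cv2.imwrite("pics/w2.png",p[:,:,::-1]); 
p2,d2=read_camera("scene"); cv2.imwrite("pics/s4.png",p2[:,:,::-1]); np.save("pics/w2.npy",d); np.save("pics/s4.npy",d2)
E
```

```text
time: 2.2
tool_pos: [0.4248, -0.0755, 0.2036]
tool_rot: [-1.571, 0.0, 1.507]
contact_force: [0.2, -0.4, 0.3]
opening: 0.0002
t 2.2 pos [ 0.4248 -0.0755  0.2036] rot [-1.571  0.     1.507] q6 -1.86 F [ 0.2 -0.4  0.3] op 0.0002
d [-0.0002  0.1566 -0.0202] r [-0.    -0.003 -0.   ]
```

View pics/w2.png

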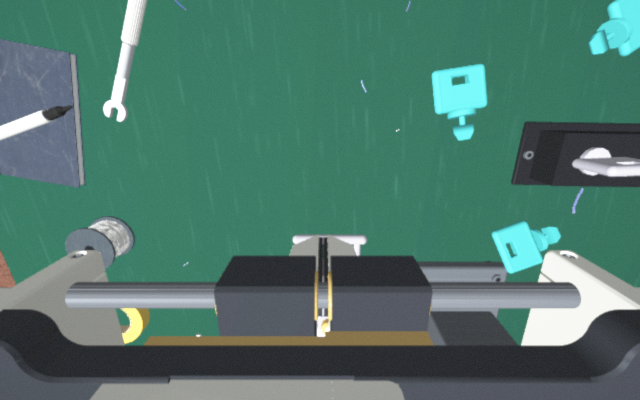

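View pics/s4.png

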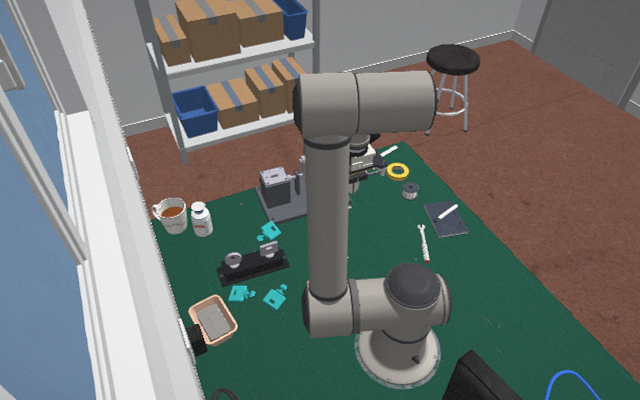

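The slide's bar handle spans (293–366, 240) in the wrist view. The loose turquoise keys, which had been standing, have fallen over on their own.

```bash
python3 - <<'E'
from h import *
C=cam("wrist"); d=np.load("pics/w2.npy")
for uv in [(293,239),(366,239),(330,239),(300,239),(540,240)]:
    print(uv,np.round(onplane(C,uv,.0505),4),np.round(pt(C,uv,d[uv[1],uv[0]]),4))
# handle from top0
plan([.452,-.0785,.045],1.51)
E
```

```text
(293, 239) [ 0.4805 -0.1129  0.0505] [ 0.4811 -0.1131  0.0492]
(366, 239) [ 0.4857 -0.0314  0.0505] [ 0.487  -0.0311  0.0478]
(330, 239) [ 0.4831 -0.0716  0.0505] [ 0.4142 -0.0712  0.1935]
(300, 239) [ 0.481  -0.1051  0.0505] [ 0.4818 -0.1053  0.0487]
(540, 240) [0.4994 0.1631 0.0505] [0.5132 0.1835 0.0248]
t 2.3 pos [ 0.4248 -0.0755  0.2037] rot [-1.571  0.     1.508] q6 -1.86 F [0.1 0.1 0.3] op 0.0002
d [-0.0012  0.1587 -0.0273] r [-0.    -0.002 -0.   ]
```

```bash
python3 -m creep '[{"dx":0,"dy":0.055,"dz":-0.018,"rx":0,"ry":0,"rz":0,"gripper":0},{"dx":0,"dy":0.11,"dz":-0.018,"rx":0,"ry":0,"rz":0,"gripper":0},{"dx":0,"dy":0.158,"dz":-0.018,"rx":0,"ry":0,"rz":0,"gripper":0},{"dx":0,"dy":0.158,"dz":-0.025,"rx":0,"ry":0,"rz":0,"gripper":0},{"dx":0,"dy":0.158,"dz":-0.045,"rx":0,"ry":0,"rz":0,"gripper":0},{"dx":0,"dy":0.158,"dz":-0.065,"rx":0,"ry":0,"rz":0,"gripper":0},{"dx":0,"dy":0.158,"dz":-0.08,"rx":0,"ry":0,"rz":0,"gripper":0},{"dx":0,"dy":0.158,"dz":-0.09,"rx":0,"ry":0,"rz":0,"gripper":0}]'
```

```text
time: 3.3
tool_pos: [0.5137, -0.081, 0.0473]
tool_rot: [-1.567, 0.0, 1.51]
contact_force: [-27.2, -3.5, 19.7]
opening: 0.0004
```

```bash
python3 - <<'E'
from h import *
plan([.452,-.0785,.045],1.51)
p,d=read_camera("wrist"); cv2.imwrite("pics/w3.png",p[:,:,::-1]); np.save("pics/w3.npy",d)
p2,d2=read_camera("top"); cv2.imwrite("pics/t3.png",cv2.resize(p2[110:270,190:460,::-1],None,fx=2.9,fy=2.9,interpolation=2))
E
```

```text
t 3.3 pos [ 0.5137 -0.081   0.0473] rot [-1.567  0.     1.51 ] q6 -1.81 F [-27.2  -3.5  19.7] op 0.0004
d [-0.0013  0.0026  0.0617] r [-0.004 -0.    -0.   ]
```

View pics/w3.png

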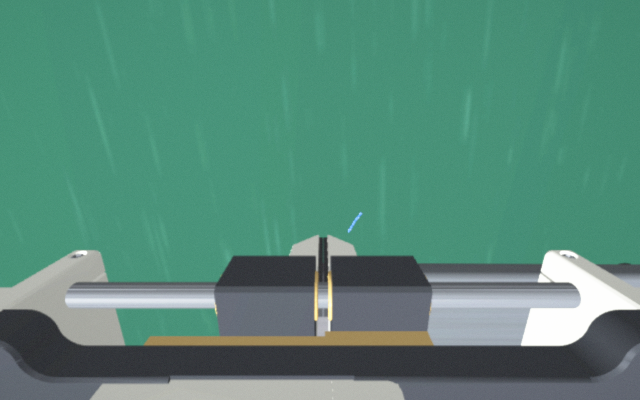

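View pics/t3.png

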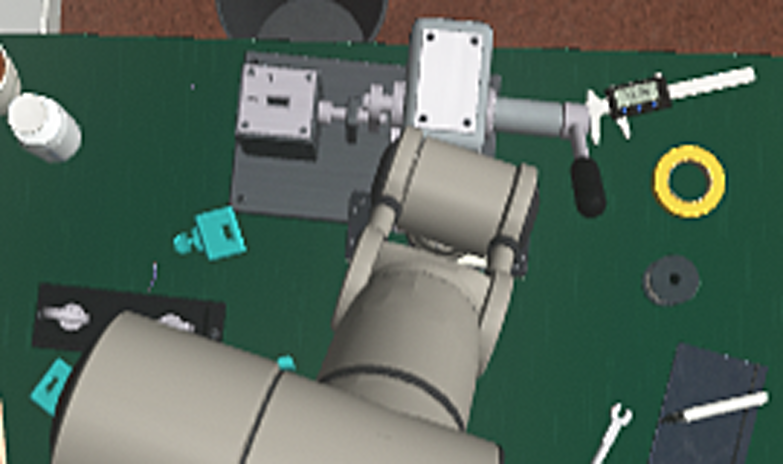

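```bash
python3 - <<'E'
from h import *
s=status.observe(); print(s['time'],s['contact_force'],s['torque'],s['joint_efforts'])
C=cam("top"); p,d=read_camera("top")
for u,v in [(440,140),(460,150),(460,170),(475,150),(410,140),(530,180),(430,240),(470,260),(358,225),(520,260),(445,80)]:
    x,y=190+u/2.9,110+v/2.9; print((u,v),np.round(pt(C,(x,y),d[int(round(y)),int(round(x))]),3))
E
```

```text
3.4 [-8.97363057 -0.72378396  5.56132675] [-0.03413694  1.28623593 -0.08291064] [ 1.16989598e+00 -4.52496922e+01 -2.08582449e+01  6.11858927e-01
 -2.25658223e+00 -2.21468828e-02]
(440, 140) [ 0.56  -0.07   0.361]
(460, 150) [ 0.548 -0.086  0.378]
(460, 170) [ 0.529 -0.086  0.388]
(475, 150) [ 0.552 -0.1    0.363]
(410, 140) [ 0.554 -0.044  0.385]
(530, 180) [ 0.523 -0.144  0.387]
(430, 240) [ 0.344 -0.011  1.302]
(470, 260) [ 0.478 -0.113  0.199]
(358, 225) [ 0.519 -0.001  0.139]
(520, 260) [ 0.487 -0.17   0.143]
(445, 80) [ 0.656 -0.084  0.21 ]
```

The push force fell from 27 N to 9 N when left alone, so it was transient. Its moment fits contact at the fingers. I continue slowly.

```bash
python3 -m creep '[{"dx":0,"dy":0,"dz":-0.002,"rx":0,"ry":0,"rz":0,"gripper":0},{"dx":0,"dy":0,"dz":-0.004,"rx":0,"ry":0,"rz":0,"gripper":0},{"dx":0,"dy":0,"dz":-0.006,"rx":0,"ry":0,"rz":0,"gripper":0},{"dx":0,"dy":0,"dz":-0.008,"rx":0,"ry":0,"rz":0,"gripper":0}]'
```

```text
time: 3.95
tool_pos: [0.5139, -0.0808, 0.047]
tool_rot: [-1.551, -0.001, 1.511]
contact_force: [-39.0, -3.7, 30.4]
opening: 0.0004
```

```bash
python3 -m creep '[{"dx":0,"dy":0,"dz":0.02,"rx":0,"ry":0,"rz":0,"gripper":0},{"dx":0,"dy":-0.06,"dz":0.06,"rx":0,"ry":0,"rz":0,"gripper":0},{"dx":0,"dy":-0.1,"dz":0.1,"rx":0,"ry":0,"rz":0,"gripper":0},{"dx":0,"dy":-0.13,"dz":0.15,"rx":0,"ry":0,"rz":0,"gripper":0},{"dx":0,"dy":-0.15,"dz":0.15,"rx":0,"ry":0,"rz":0,"gripper":0}]'
python3 - <<'E'
from h import *
plan([.452,-.0785,.045],1.51)
p,d=read_camera("wrist"); cv2.imwrite("pics/w5.png",p[:,:,::-1]); np.save("pics/w5.npy",d)
p2,d2=read_camera("top"); np.save("pics/t5.npy",d2); cv2.imwrite("pics/t5.png",cv2.resize(p2[110:270,190:460,::-1],None,fx=2.9,fy=2.9,interpolation=2))
E
```

```text
time: 4.58
tool_pos: [0.3709, -0.072, 0.1988]
tool_rot: [-1.574, 0.001, 1.509]
contact_force: [1.3, -0.3, -0.1]
opening: 0.0006
t 4.58 pos [ 0.3709 -0.072   0.1988] rot [-1.574e+00  1.000e-03  1.509e+00] q6 -1.9 F [ 1.3 -0.3 -0.1] op 0.0006
d [-0.0013  0.1541 -0.0808] r [ 0.003 -0.001 -0.001]
```

View pics/w5.png

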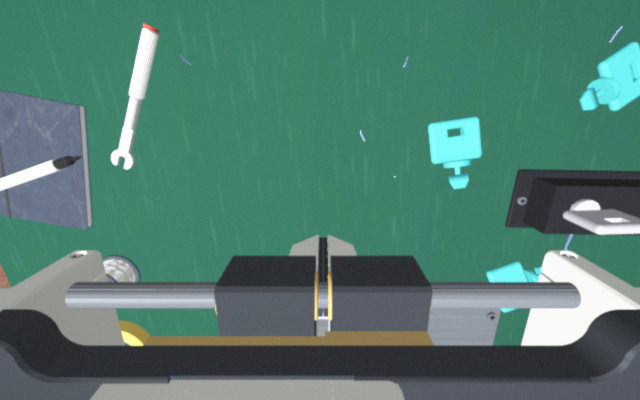

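View pics/t5.png

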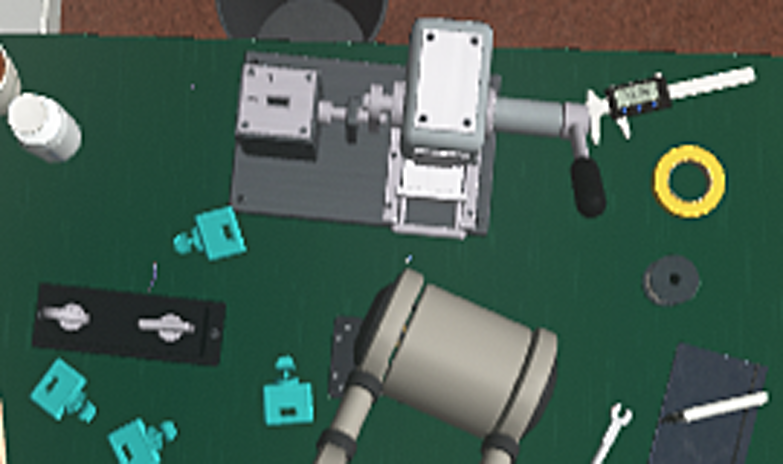

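```bash
python3 - <<'E'
from h import *
C=cam("top"); f=lambda u,v:(190+u/2.9,110+v/2.9)
for q in [(395,229),(464,235),(392,268),(460,274)]: print(np.round(onplane(C,f(*q),.05),4))
a=cv2.imread("pics/t5.png"); b=cv2.imread("pics/t1.png")
z=np.hstack([b[130:290,370:510],a[130:290,370:510]]); cv2.imwrite("pics/cmp.png",cv2.resize(z,None,fx=2.8,fy=2.8))
E
```

```text
[ 0.5287 -0.042   0.05  ]
[ 0.5243 -0.1194  0.05  ]
[ 0.4847 -0.0399  0.05  ]
[ 0.4803 -0.1158  0.05  ]
```

View pics/cmp.png

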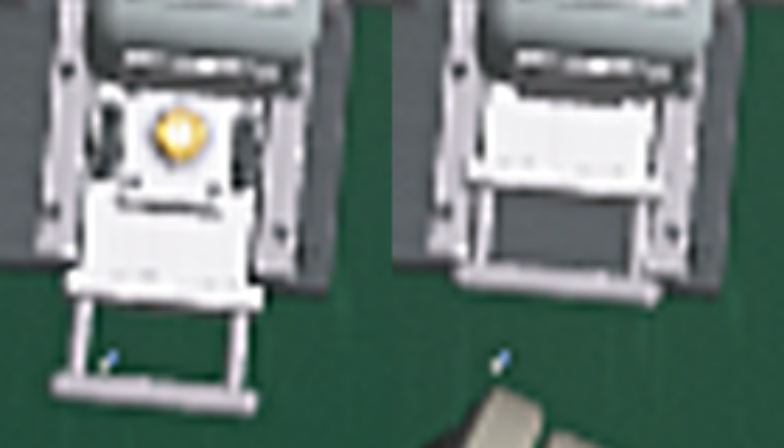

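The slide moved about 44 mm: the connector is now hidden under the head, and the bar sits just before the base front. To rule out that my gripper was blocked rather than the slide, I push again with the fingers about 10 mm higher.

```bash
python3 -m creep '[{"dx":0,"dy":0.05,"dz":-0.06,"rx":0,"ry":0,"rz":0,"gripper":0},{"dx":0,"dy":0.1,"dz":-0.1,"rx":0,"ry":0,"rz":0,"gripper":0},{"dx":0,"dy":0.143,"dz":-0.115,"rx":0,"ry":0,"rz":0,"gripper":0},{"dx":0,"dy":0.143,"dz":-0.13,"rx":0,"ry":0,"rz":0,"gripper":0},{"dx":0,"dy":0.143,"dz":-0.137,"rx":0,"ry":0,"rz":0,"gripper":0},{"dx":0,"dy":0.143,"dz":-0.142,"rx":0,"ry":0,"rz":0,"gripper":0},{"dx":0,"dy":0.143,"dz":-0.144,"rx":0,"ry":0,"rz":0,"gripper":0},{"dx":0,"dy":0.143,"dz":-0.1455,"rx":0,"ry":0,"rz":0,"gripper":0},{"dx":0,"dy":0.143,"dz":-0.1455,"rx":0,"ry":0,"rz":0,"gripper":0}]'
```

```text
time: 5.8
tool_pos: [0.5136, -0.0809, 0.0527]
tool_rot: [-1.562, -0.0, 1.51]
contact_force: [-13.6, -2.6, 3.6]
opening: 0.0004
```

```bash
python3 - <<'E'
from h import *
s=status.observe(); print(s['torque'])
C=cam("top"); f=lambda u,v:(190+u/2.9,110+v/2.9)
print('connector0',onplane(C,f(433,177),.085))
b=cv2.imread("pics/t1.png"); cv2.imwrite("pics/hub.png",cv2.resize(b[70:230,470:630],None,fx=3.7,fy=3.7,interpolation=2))
p,d=read_camera("scene"); cv2.imwrite("pics/s6.png",cv2.resize(p[100:240,240:420,::-1],None,fx=4,fy=4,interpolation=2))
E
```

```text
[-0.28009556  2.09655161 -0.04608923]
connector0 [ 0.58221234 -0.08114669  0.085     ]
```

View pics/s6.png

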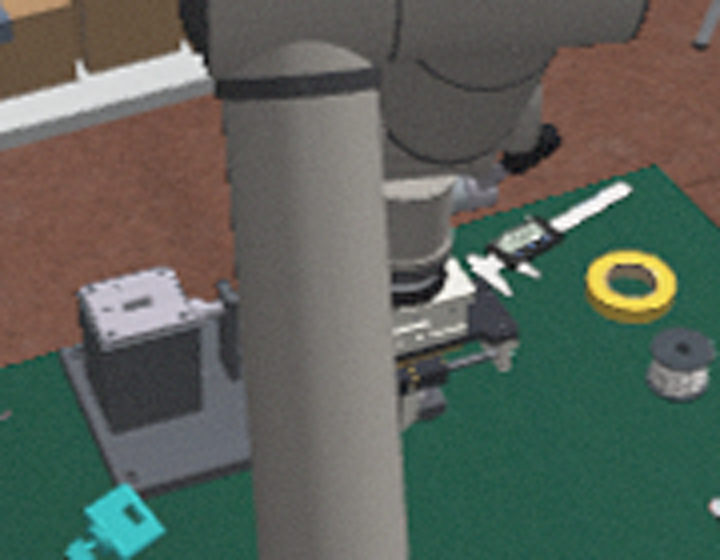

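View pics/hub.png

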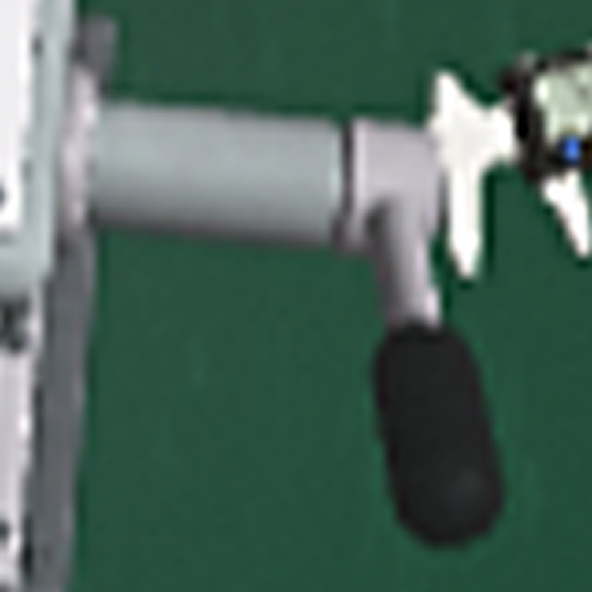

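It stops at the same x both times, with moment again at the fingers, and the bar now lies just before the base front. The slide is at its stop. Next I go above the square key.

```bash
python3 -m creep '[{"dx":0,"dy":0,"dz":0.04,"rx":0,"ry":0,"rz":0,"gripper":0},{"dx":0,"dy":-0.05,"dz":0.07,"rx":0,"ry":0,"rz":0,"gripper":0},{"dx":0.03,"dy":-0.11,"dz":0.1,"rx":0,"ry":0.15,"rz":0,"gripper":0},{"dx":0.275,"dy":-0.145,"dz":0.121,"rx":0,"ry":1.56,"rz":0,"gripper":1},{"dx":0.275,"dy":-0.145,"dz":0.121,"rx":0,"ry":1.56,"rz":0,"gripper":1},{"dx":0.275,"dy":-0.145,"dz":0.121,"rx":0,"ry":1.56,"rz":0,"gripper":1},{"dx":0.275,"dy":-0.145,"dz":0.121,"rx":0,"ry":1.56,"rz":0,"gripper":1},{"dx":0.275,"dy":-0.145,"dz":0.121,"rx":0,"ry":1.56,"rz":0,"gripper":1},{"dx":0.275,"dy":-0.145,"dz":0.121,"rx":0,"ry":1.56,"rz":0,"gripper":1},{"dx":0.275,"dy":-0.145,"dz":0.121,"rx":0,"ry":1.56,"rz":0,"gripper":1},{"dx":0.275,"dy":-0.145,"dz":0.121,"rx":0,"ry":1.56,"rz":0,"gripper":1},{"dx":0.275,"dy":-0.145,"dz":0.121,"rx":0,"ry":1.56,"rz":0,"gripper":1},{"dx":0.275,"dy":-0.145,"dz":0.121,"rx":0,"ry":1.56,"rz":0,"gripper":1}]'
python3 - <<'E'
from h import *
plan([.410,.200,.10],-.05)
p,d=read_camera("wrist"); cv2.imwrite("pics/w6.png",p[:,:,::-1]); np.save("pics/w6.npy",d)
p2,d2=read_camera("top"); np.save("pics/t6.npy",d2); cv2.imwrite("pics/t6full.png",p2[:,:,::-1]);cv2.imwrite("pics/t6.png",cv2.resize(p2[110:270,190:460,::-1],None,fx=2.9,fy=2.9,interpolation=2))
p2,d2=read_camera("scene"); cv2.imwrite("pics/s7full.png",p2[:,:,::-1]); np.save("pics/s7.npy",d2); cv2.imwrite("pics/s7.png",cv2.resize(p2[100:240,240:420,::-1],None,fx=4,fy=4,interpolation=2))
E
```

```text
time: 7.48
tool_pos: [0.4141, 0.2006, 0.1987]
tool_rot: [-1.57, -0.002, -0.049]
contact_force: [-0.1, 0.4, 0.1]
opening: 0.0909
t 7.47 pos [0.4141 0.2006 0.1987] rot [-1.57  -0.002 -0.049] q6 0.33 F [-0.1  0.4  0.1] op 0.0909
d [-0.0043  0.0987 -0.0009] r [-0.001  0.001  0.002]
```

View pics/w6.png

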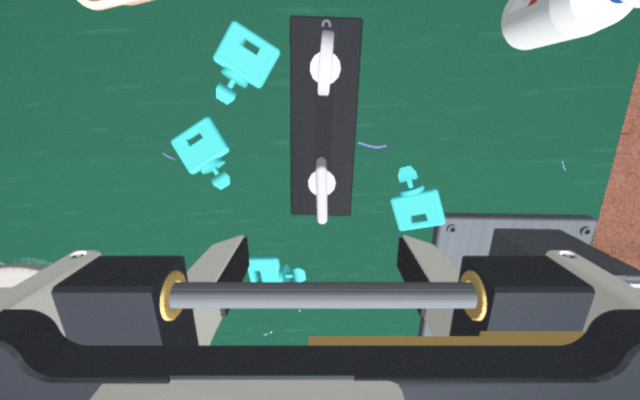

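View pics/s7.png

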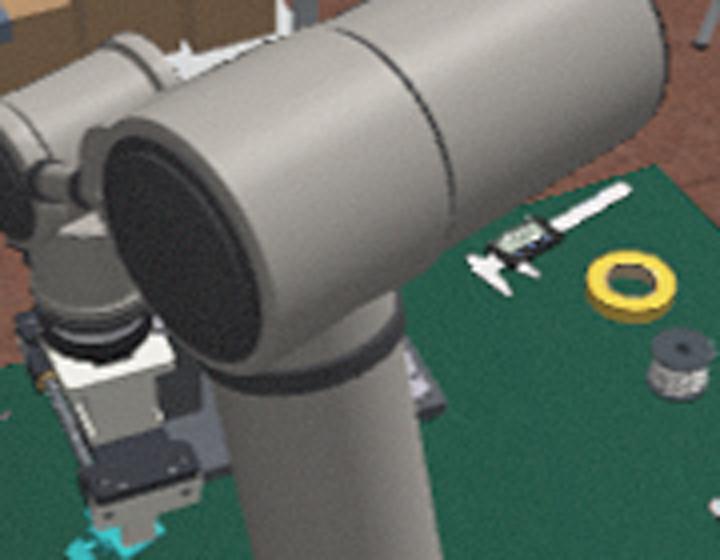

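View pics/t6.png

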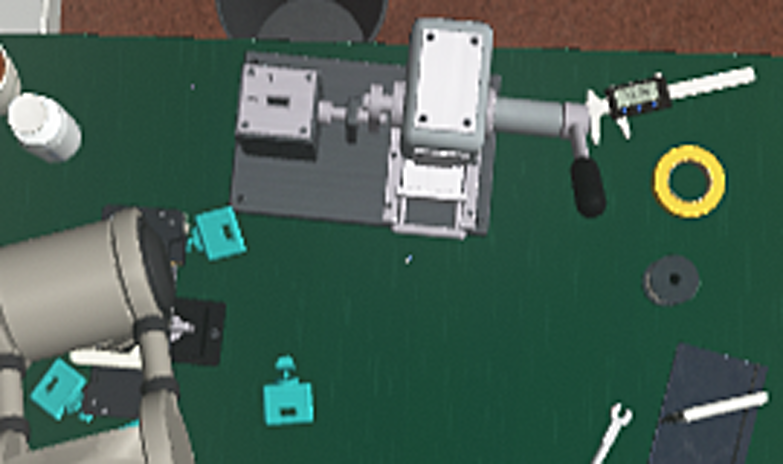

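The wrist view shows the square key edge-on at (322,160–222), its collar at (322,183), and the round key at (325,68).

```bash
python3 - <<'E'
from h import *
C=cam("wrist"); p=cv2.imread("pics/w6.png")
c=p[140:235,290:355]; cv2.imwrite("pics/w6c.png",cv2.resize(c,None,fx=6,fy=6,interpolation=2))
g=p.astype(int); m=((g.min(2)>95)&(g.max(2)-g.min(2)<40)).astype(np.uint8)
for v in range(156,228,6):
    xs=np.where(m[v,300:345])[0]+300
    if len(xs): print(v,xs.min(),xs.max(),np.round(onplane(C,(xs.mean(),v),.094)[:2],4))
print(onplane(C,(322,183),.048))
E
```

```text
162 316 325 [0.4146 0.2387]
168 316 326 [0.4148 0.2334]
174 310 332 [0.4145 0.2282]
180 307 335 [0.4142 0.2228]
186 308 335 [0.4144 0.2174]
192 311 332 [0.4141 0.2119]
198 316 327 [0.4138 0.2064]
204 316 327 [0.4135 0.2007]
210 316 327 [0.4132 0.195 ]
216 317 327 [0.4134 0.1892]
222 318 326 [0.4131 0.1833]
[0.41425701 0.20806716 0.048     ]
```

View pics/w6c.png

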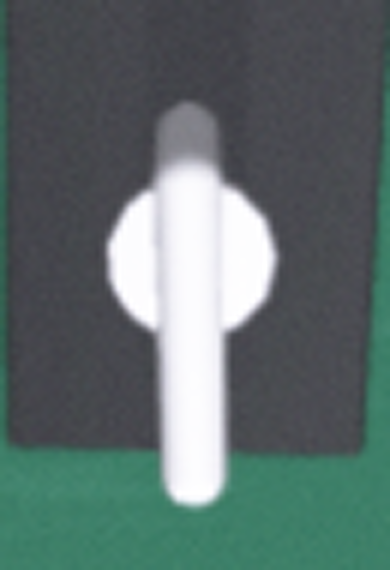

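```bash
python3 - <<'E'
from h import *
plan([.414,.208,.071],-.04)
E
python3 -m creep '[{"dx":0,"dy":0,"dz":0.007,"rx":0,"ry":-0.01,"rz":0,"gripper":1},{"dx":0,"dy":0.05,"dz":0.007,"rx":0,"ry":-0.01,"rz":0,"gripper":1},{"dx":0,"dy":0.1,"dz":0.007,"rx":0,"ry":-0.01,"rz":0,"gripper":1},{"dx":0,"dy":0.127,"dz":0.007,"rx":0,"ry":-0.01,"rz":0,"gripper":1},{"dx":0,"dy":0.127,"dz":0.007,"rx":0,"ry":-0.01,"rz":0,"gripper":1}]' 40
```

```text
t 7.62 pos [0.4141 0.2006 0.1982] rot [-1.571e+00 -1.000e-03 -4.900e-02] q6 0.33 F [-0.5  0.1  0.8] op 0.0917
d [-0.0006  0.1272  0.0074] r [-0.    -0.009  0.001]
time: 8.25
tool_pos: [0.4133, 0.2075, 0.0691]
tool_rot: [-1.572, 0.004, -0.039]
contact_force: [-0.2, 0.1, -0.4]
opening: 0.0918
```

```bash
python3 -m creep '[{"dx":0.0005,"dy":0,"dz":0,"rx":0,"ry":0,"rz":0,"gripper":0.2},{"dx":0.0005,"dy":0,"dz":0,"rx":0,"ry":0,"rz":0,"gripper":0},{"dx":0.0005,"dy":0,"dz":0,"rx":0,"ry":0,"rz":0,"gripper":0},{"dx":0.0005,"dy":0,"dz":0,"rx":0,"ry":0,"rz":0,"gripper":0},{"dx":0.0005,"dy":0,"dz":0,"rx":0,"ry":0,"rz":0,"gripper":0},{"dx":0.0005,"dy":0,"dz":0,"rx":0,"ry":0,"rz":0,"gripper":0}]' 40
```

```text
time: 9.0
tool_pos: [0.415, 0.2075, 0.0707]
tool_rot: [-1.571, 0.0, -0.04]
contact_force: [0.0, -0.3, -0.9]
opening: 0.0363
```

```bash
python3 -m creep '[{"dx":0,"dy":0,"dz":0,"rx":0,"ry":0,"rz":0,"gripper":0},{"dx":0,"dy":0,"dz":0,"rx":0,"ry":0,"rz":0,"gripper":0},{"dx":0,"dy":0,"dz":0,"rx":0,"ry":0,"rz":0,"gripper":0},{"dx":0,"dy":0,"dz":0,"rx":0,"ry":0,"rz":0,"gripper":0},{"dx":0,"dy":0,"dz":0,"rx":0,"ry":0,"rz":0,"gripper":0}]' 40
```

```text
time: 9.62
tool_pos: [0.4149, 0.2075, 0.0706]
tool_rot: [-1.571, 0.0, -0.04]
contact_force: [0.4, 0.9, -0.3]
opening: 0.01
```

Gripped: the opening reads 10 mm, the bow's thickness. I lift it straight out and look at the slot from a little to one side.

```bash
python3 -m creep '[{"dx":0,"dy":-0.02,"dz":0,"rx":0,"ry":0,"rz":0,"gripper":0},{"dx":0,"dy":-0.06,"dz":0,"rx":0,"ry":0,"rz":0,"gripper":0},{"dx":0,"dy":-0.12,"dz":0,"rx":0,"ry":0,"rz":0,"gripper":0},{"dx":0.02,"dy":-0.175,"dz":-0.01,"rx":0,"ry":0,"rz":0,"gripper":0},{"dx":0.07,"dy":-0.189,"dz":-0.04,"rx":0,"ry":0.02,"rz":0,"gripper":0},{"dx":0.12,"dy":-0.189,"dz":-0.075,"rx":0,"ry":0.02,"rz":0,"gripper":0},{"dx":0.17,"dy":-0.189,"dz":-0.11,"rx":0,"ry":0.02,"rz":0,"gripper":0},{"dx":0.22,"dy":-0.189,"dz":-0.14,"rx":0,"ry":0.02,"rz":0,"gripper":0},{"dx":0.241,"dy":-0.189,"dz":-0.153,"rx":0,"ry":0.02,"rz":0,"gripper":0},{"dx":0.241,"dy":-0.189,"dz":-0.153,"rx":0,"ry":0.02,"rz":0,"gripper":0},{"dx":0.241,"dy":-0.189,"dz":-0.153,"rx":0,"ry":0.02,"rz":0,"gripper":0}]'
python3 - <<'E'
from h import *
plan([.65,.09,.20],-.06)
p,d=read_camera("wrist"); cv2.imwrite("pics/w7.png",p[:,:,::-1]); np.save("pics/w7.npy",d)
p2,d2=read_camera("scene"); cv2.imwrite("pics/s8.png",cv2.resize(p2[100:300,180:400,::-1],None,fx=3,fy=3,interpolation=2))
E
```

```text
time: 11.0
tool_pos: [0.6489, 0.0457, 0.2594]
tool_rot: [-1.571, 0.001, -0.06]
contact_force: [-0.4, 0.2, -1.0]
opening: 0.0099
t 11.0 pos [0.6489 0.0457 0.2594] rot [-1.571e+00  1.000e-03 -6.000e-02] q6 0.01 F [-0.4  0.2 -1. ] op 0.0099
d [-0.0014  0.0594  0.0443] r [-0.     0.    -0.001]
```

View pics/w7.png

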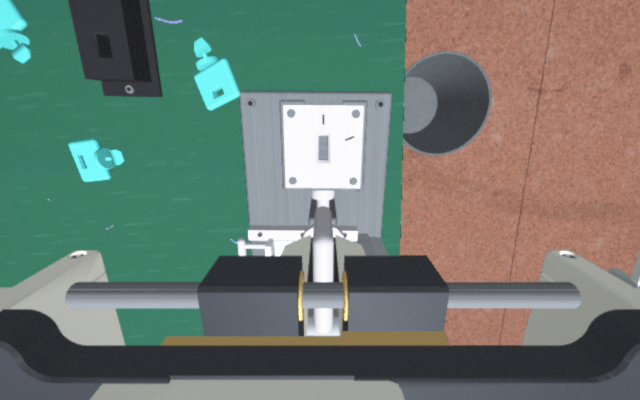

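View pics/s8.png

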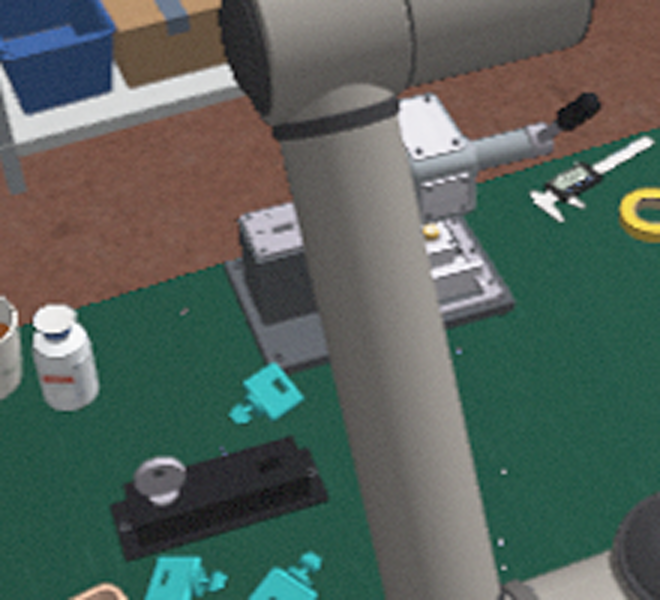

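Wrist view: the slot is at (323,148) in the steel plate, and the empty key well is at (104,45). The scene view shows the round key still standing and the brass connector under the head front. Computing positions.

```bash
python3 - <<'E'
from h import *
S=cam("scene")
for uv in [(324,177.3),(328.5,185.2)]: print('conn',onplane(S,uv,.085))
C=cam("wrist"); p=cv2.imread("pics/w7.png"); d=np.load("pics/w7.npy")
c=p[95:200,270:380]; cv2.imwrite("pics/w7c.png",cv2.resize(c,None,fx=5.5,fy=5.5,interpolation=2))
g=cv2.cvtColor(p,cv2.COLOR_BGR2GRAY); sub=g[128:172,312:336]
m=(sub<140).astype(np.uint8); n,l,st,ce=cv2.connectedComponentsWithStats(m)
for i in range(1,n):
    if st[i,4]>30:
        uv=ce[i]+[312,128]; print('slot',st[i],uv,onplane(C,uv,.13))
print('depth', pt(C,(300,160),d[160,300]))
# plate corners screws
for uv in [(291,113),(356,113),(292,181),(353,182)]: print(np.round(onplane(C,uv,.13),4))
E
```

```text
conn [ 0.61579762 -0.07637639  0.085     ]
conn [ 0.57339301 -0.07285364  0.085     ]
depth [0.6299582  0.08256376 0.13079652]
[0.6254 0.1253 0.13  ]
[0.6836 0.1218 0.13  ]
[0.6205 0.0625 0.13  ]
[0.6792 0.0581 0.13  ]
```

View pics/w7c.png

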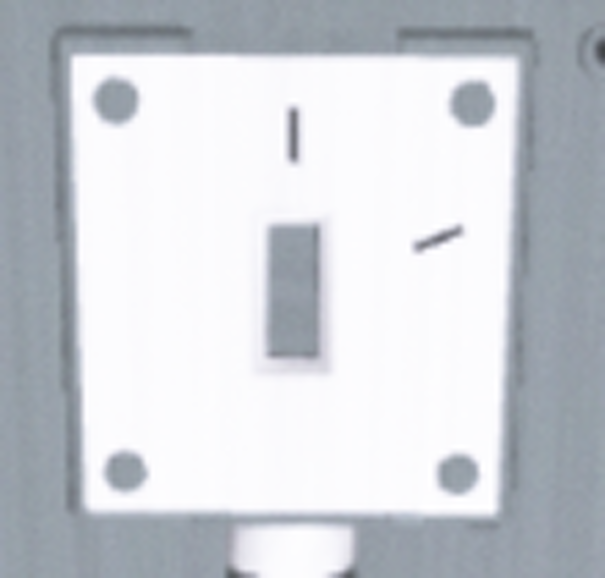

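```bash
python3 - <<'E'
from h import *
C=cam("wrist")
for uv in [(323.4,148.2),(323.4,135.5),(323.4,161.5)]: print(np.round(onplane(C,uv,.13),4))
P=onplane(C,(323.4,148.4),.13); plan([P[0],P[1],.20],-.06)
E
```

```text
[0.6526 0.0922 0.13  ]
[0.6533 0.1037 0.13  ]
[0.6518 0.0797 0.13  ]
t 11.1 pos [0.6489 0.0461 0.2601] rot [-1.571  0.    -0.059] q6 0.01 F [ 0.7  0.2 -1. ] op 0.0099
d [0.001  0.0601 0.046 ] r [-0.     0.001 -0.   ]
```

```bash
python3 -m creep '[{"dx":0.0015,"dy":0.01,"dz":0.025,"rx":0,"ry":0,"rz":0,"gripper":0},{"dx":0.0015,"dy":0.04,"dz":0.0455,"rx":0,"ry":0,"rz":0,"gripper":0},{"dx":0.0015,"dy":0.065,"dz":0.0455,"rx":0,"ry":0,"rz":0,"gripper":0},{"dx":0.0015,"dy":0.065,"dz":0.0455,"rx":0,"ry":0,"rz":0,"gripper":0}]'
python3 - <<'E'
from h import *
plan([.653,.0915,.159],-.06)
p,d=read_camera("wrist"); cv2.imwrite("pics/w8.png",cv2.resize(p[130:290,220:420,::-1],None,fx=3.7,fy=3.7))
p2,d2=read_camera("scene"); cv2.imwrite("pics/s9.png",cv2.resize(p2[140:220,230:330,::-1],None,fx=7,fy=7,interpolation=2))
E
```

```text
time: 11.6
tool_pos: [0.6522, 0.0914, 0.1931]
tool_rot: [-1.571, 0.004, -0.058]
contact_force: [0.1, 0.4, -1.5]
opening: 0.0098
t 11.6 pos [0.6522 0.0914 0.1931] rot [-1.571  0.004 -0.058] q6 0.08 F [ 0.1  0.4 -1.5] op 0.0098
d [0.001  0.0341 0.0002] r [ 0.     0.002 -0.004]
```

View pics/w8.png

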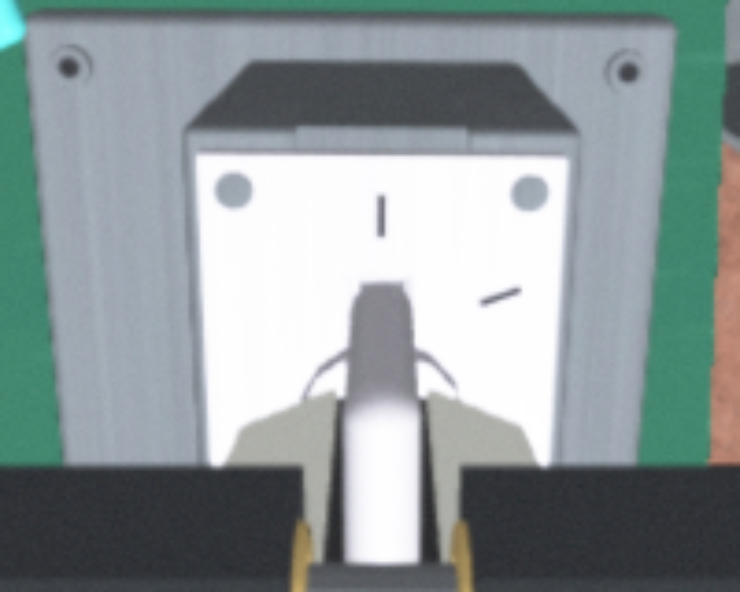

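View pics/s9.png

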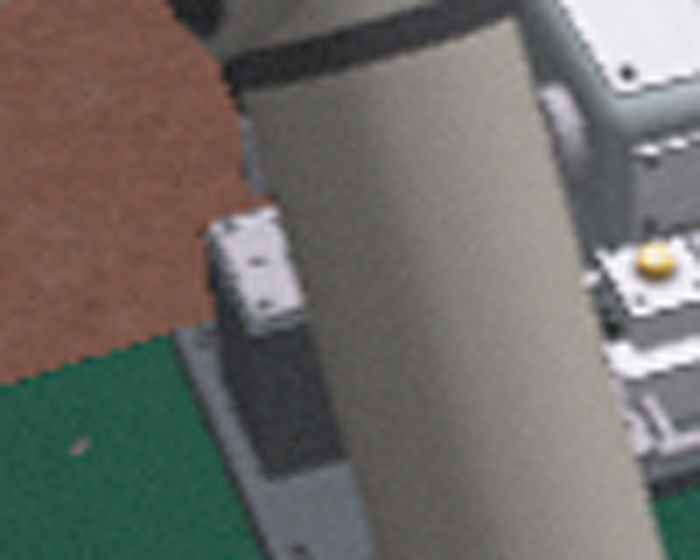

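The key (crop x≈381) lines up with the off mark and the slot. I descend slowly.

```bash
python3 -m creep '[{"dx":0.0005,"dy":0.006,"dz":0,"rx":0,"ry":0,"rz":0,"gripper":0},{"dx":0.0005,"dy":0.01,"dz":0,"rx":0,"ry":0,"rz":0,"gripper":0},{"dx":0.0005,"dy":0.014,"dz":0,"rx":0,"ry":0,"rz":0,"gripper":0},{"dx":0.0005,"dy":0.017,"dz":0,"rx":0,"ry":0,"rz":0,"gripper":0}]'
```

```text
time: 12.2
tool_pos: [0.6537, 0.0904, 0.1775]
tool_rot: [-1.571, 0.002, -0.06]
contact_force: [-4.7, 1.0, 2.4]
opening: 0.0097
```

```bash
python3 -m creep '[{"dx":-0.001,"dy":0.002,"dz":0.0005,"rx":0,"ry":0,"rz":0,"gripper":0},{"dx":-0.001,"dy":0.005,"dz":0.0005,"rx":0,"ry":0,"rz":0,"gripper":0},{"dx":-0.001,"dy":0.008,"dz":0.0005,"rx":0,"ry":0,"rz":0,"gripper":0}]'
```

```text
time: 12.58
tool_pos: [0.6531, 0.091, 0.1693]
tool_rot: [-1.571, 0.001, -0.06]
contact_force: [-4.1, 0.1, 0.4]
opening: 0.01
```

```bash
python3 -m creep '[{"dx":-0.0007,"dy":0.003,"dz":0,"rx":0,"ry":0,"rz":0,"gripper":0},{"dx":-0.0007,"dy":0.006,"dz":0,"rx":0,"ry":0,"rz":0,"gripper":0},{"dx":-0.0007,"dy":0.009,"dz":0,"rx":0,"ry":0,"rz":0,"gripper":0},{"dx":-0.0007,"dy":0.0105,"dz":0,"rx":0,"ry":0,"rz":0,"gripper":0},{"dx":-0.0007,"dy":0.0115,"dz":0,"rx":0,"ry":0,"rz":0,"gripper":0}]'
```

```text
time: 13.2
tool_pos: [0.653, 0.0909, 0.1587]
tool_rot: [-1.571, -0.001, -0.06]
contact_force: [-2.8, -0.5, 5.7]
opening: 0.0098
```

Seated: z = 0.1587 against about 0.1586 expected, with collar contact force. Now turning clockwise.

```bash
python3 -m creep '[{"dx":-0.0003,"dy":0.001,"dz":0,"rx":0,"ry":0,"rz":0,"gripper":0},{"dx":-0.0003,"dy":0.001,"dz":0,"rx":0,"ry":0.15,"rz":0,"gripper":0},{"dx":-0.0003,"dy":0.001,"dz":0,"rx":0,"ry":0.3,"rz":0,"gripper":0},{"dx":-0.0003,"dy":0.001,"dz":0,"rx":0,"ry":0.45,"rz":0,"gripper":0}]' 50
python3 - <<'E'
from h import *
s=status.observe(); print(s['torque'],s['contact_force'])
E
```

```text
time: 13.7
tool_pos: [0.6515, 0.0917, 0.1586]
tool_rot: [-1.571, 0.001, -0.514]
contact_force: [-7.8, 2.7, 9.5]
opening: 0.0097
[0.37888536 1.33431537 0.12387568] [-7.79765289  2.66036127  9.47205437]
```

```bash
python3 -m creep '[{"dx":0,"dy":0,"dz":0,"rx":0,"ry":0.15,"rz":0,"gripper":0},{"dx":0,"dy":0,"dz":0,"rx":0,"ry":0.3,"rz":0,"gripper":0},{"dx":0,"dy":0,"dz":0,"rx":0,"ry":0.45,"rz":0,"gripper":0},{"dx":0,"dy":0,"dz":0,"rx":0,"ry":0.6,"rz":0,"gripper":0},{"dx":0,"dy":0,"dz":0,"rx":0,"ry":0.75,"rz":0,"gripper":0},{"dx":0,"dy":0,"dz":0,"rx":0,"ry":0.8,"rz":0,"gripper":0}]'
python3 - <<'E'
from h import *
s=status.observe(); print(s['torque'],s['contact_force'])
E
```

```text
time: 14.45
tool_pos: [0.6514, 0.0922, 0.1587]
tool_rot: [-1.571, 0.002, -1.312]
contact_force: [-7.3, 3.6, 9.0]
opening: 0.0096
[0.64603578 1.45412926 0.11633718] [-7.28499659  3.57585194  9.04874299]
```

```bash
python3 -m creep '[{"dx":0,"dy":0,"dz":0,"rx":0,"ry":0.05,"rz":0,"gripper":0},{"dx":0,"dy":0,"dz":0,"rx":0,"ry":0.1,"rz":0,"gripper":0}]'
python3 - <<'E'
from h import *
s=status.observe(); print(s['torque'],s['contact_force'])
E
```

```text
time: 14.7
tool_pos: [0.6517, 0.0924, 0.1586]
tool_rot: [-1.571, 0.002, -1.411]
contact_force: [-5.9, 4.3, 8.6]
opening: 0.0098
[0.76414232 1.2292088  0.12061449] [-5.94099326  4.2557332   8.5773201 ]
```

```bash
python3 -m creep '[{"dx":0,"dy":0,"dz":0,"rx":0,"ry":0.04,"rz":0,"gripper":0},{"dx":0,"dy":0,"dz":0,"rx":0,"ry":0.08,"rz":0,"gripper":0}]'
python3 - <<'E'
from h import *
s=status.observe(); print(s['torque'],s['contact_force'])
E
```

```text
time: 14.95
tool_pos: [0.6518, 0.0925, 0.1587]
tool_rot: [-1.571, 0.002, -1.49]
contact_force: [-6.3, 4.5, 8.1]
opening: 0.0094
[0.93994491 1.11970524 0.23526167] [-6.28144772  4.54226065  8.10755247]
```

```bash
python3 -m creep '[{"dx":0,"dy":0,"dz":0,"rx":0,"ry":0.05,"rz":0,"gripper":0},{"dx":0,"dy":0,"dz":0,"rx":0,"ry":0.05,"rz":0,"gripper":0}]'
python3 - <<'E'
from h import *
s=status.observe(); print(s['torque'],s['contact_force'])
p,d=read_camera("wrist"); cv2.imwrite("pics/w9.png",p[:,:,::-1])
E
```

```text
time: 15.2
tool_pos: [0.6519, 0.0926, 0.1587]
tool_rot: [-1.571, 0.002, -1.539]
contact_force: [-5.8, 4.5, 8.0]
opening: 0.0097
[0.90362773 1.05618344 0.35884152] [-5.79955648  4.50850915  8.02821247]
```

View pics/w9.png

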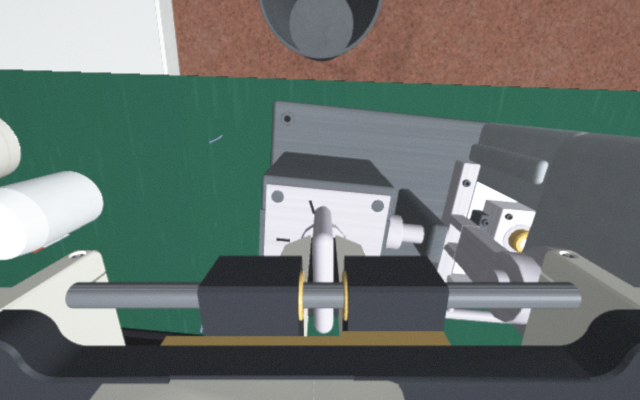

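The reaction torque rose from 0.12 to 0.36 N m, so the key is at its stop. I release it and lift clear.

```bash
python3 -m creep '[{"dx":0,"dy":-0.001,"dz":0,"rx":0,"ry":-0.04,"rz":0,"gripper":0},{"dx":0,"dy":-0.001,"dz":0,"rx":0,"ry":-0.04,"rz":0,"gripper":0.45},{"dx":0,"dy":-0.001,"dz":0,"rx":0,"ry":-0.04,"rz":0,"gripper":0.45},{"dx":0,"dy":-0.001,"dz":0,"rx":0,"ry":-0.04,"rz":0,"gripper":0.45},{"dx":0,"dy":-0.001,"dz":0,"rx":0,"ry":-0.04,"rz":0,"gripper":0.45},{"dx":0,"dy":-0.001,"dz":0,"rx":0,"ry":-0.04,"rz":0,"gripper":0.45}]'
python3 -m creep '[{"dx":0,"dy":-0.03,"dz":0,"rx":0,"ry":0,"rz":0,"gripper":0.45},{"dx":0,"dy":-0.08,"dz":0,"rx":0,"ry":0,"rz":0,"gripper":0.45},{"dx":0,"dy":-0.13,"dz":-0.04,"rx":0,"ry":0,"rz":0,"gripper":0.45},{"dx":0,"dy":-0.16,"dz":-0.09,"rx":0,"ry":0,"rz":0,"gripper":0}]'
python3 - <<'E'
from h import *
plan([.5,-.2,.36],-1.63)
p,d=read_camera("wrist"); cv2.imwrite("pics/w10.png",p[:,:,::-1]); np.save("pics/w10.npy",d)
p2,d2=read_camera("top"); np.save("pics/t7.npy",d2); cv2.imwrite("pics/t7.png",cv2.resize(p2[110:270,190:460,::-1],None,fx=2.9,fy=2.9,interpolation=2))
E
```

```text
time: 16.0
tool_pos: [0.6525, 0.0908, 0.1582]
tool_rot: [-1.571, -0.0, -1.5]
contact_force: [0.4, -0.7, 0.1]
opening: 0.0412
time: 16.5
tool_pos: [0.5626, 0.0844, 0.3202]
tool_rot: [-1.568, -0.0, -1.5]
contact_force: [0.4, 0.1, 0.1]
opening: 0.0356
t 16.5 pos [0.5626 0.0844 0.3202] rot [-1.568 -0.    -1.5  ] q6 1.51 F [0.4 0.1 0.1] op 0.0356
d [ 0.2793 -0.0399 -0.0823] r [-0.003  0.13   0.   ]
```

View pics/w10.png

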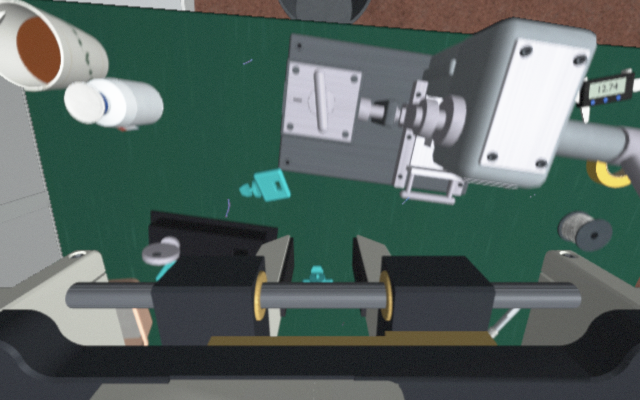

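View pics/t7.png

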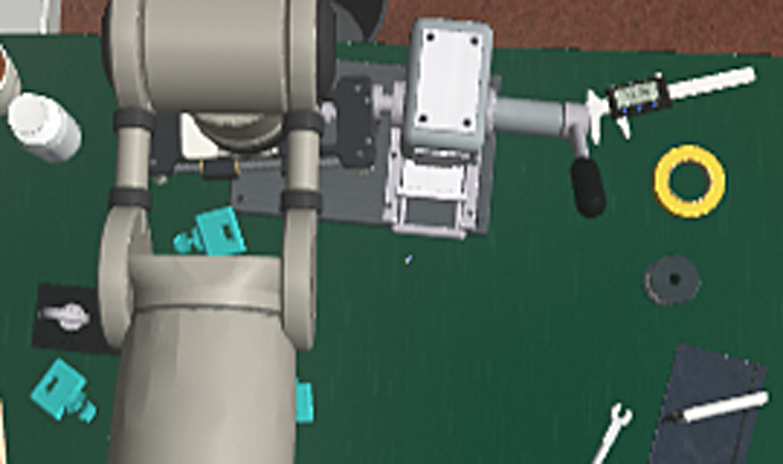

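The key now stands in the switch, turned, with its bow running fore-and-aft at (320,100) in the wrist view; the round key is still in the stand at (160,252). Next I view the lever from above.

```bash
python3 -m creep '[{"dx":0.06,"dy":-0.03,"dz":-0.03,"rx":0,"ry":0.03,"rz":0,"gripper":0},{"dx":0.12,"dy":-0.06,"dz":-0.05,"rx":0,"ry":0.06,"rz":0,"gripper":0},{"dx":0.18,"dy":-0.09,"dz":-0.07,"rx":0,"ry":0.1,"rz":0,"gripper":0},{"dx":0.24,"dy":-0.1,"dz":-0.084,"rx":0,"ry":0.13,"rz":0,"gripper":0},{"dx":0.299,"dy":-0.1,"dz":-0.084,"rx":0,"ry":0.13,"rz":0,"gripper":0},{"dx":0.299,"dy":-0.1,"dz":-0.084,"rx":0,"ry":0.13,"rz":0,"gripper":0},{"dx":0.299,"dy":-0.1,"dz":-0.084,"rx":0,"ry":0.13,"rz":0,"gripper":0}]'
python3 - <<'E'
from h import *
plan([.5,-.22,.36],-1.63)
p,d=read_camera("wrist"); cv2.imwrite("pics/w11.png",p[:,:,::-1]); np.save("pics/w11.npy",d)
p2,d2=read_camera("scene"); np.save("pics/s11.npy",d2); cv2.imwrite("pics/s11f.png",p2[:,:,::-1]); cv2.imwrite("pics/s11.png",cv2.resize(p2[100:240,220:420,::-1],None,fx=4,fy=4,interpolation=2))
E
```

```text
time: 17.48
tool_pos: [0.5001, -0.2205, 0.4173]
tool_rot: [-1.572, 0.001, -1.632]
contact_force: [0.1, 0.3, 1.0]
opening: 0.0
t 17.48 pos [ 0.5001 -0.2205  0.4173] rot [-1.572e+00  1.000e-03 -1.632e+00] q6 1.08 F [0.1 0.3 1. ] op 0.0
d [-0.0004  0.0573 -0.0001] r [ 0.001 -0.002 -0.001]
```

View pics/w11.png

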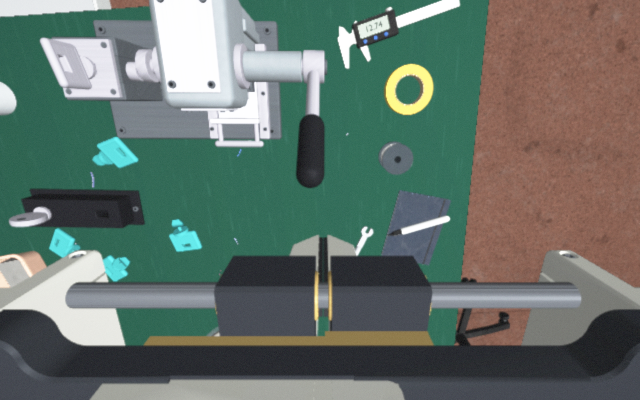

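View pics/s11.png

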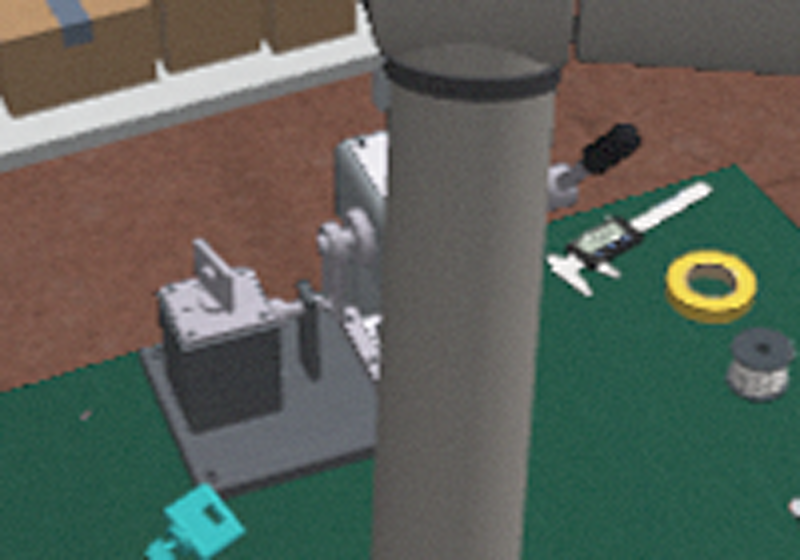

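The wrist view shows the black grip from (312,115) to (311,185) and the lever's shaft end at (313,66). In the scene view the key sits with its collar on the plate.

```bash
python3 - <<'E'
from h import *
C=cam("wrist"); d=np.load("pics/w11.npy")
for uv in [(312,122),(311,130),(311,140),(311,150),(311,160),(311,170),(311,178),(314,85),(313,98),(314,66),(270,66)]:
    print(uv,np.round(pt(C,uv,d[uv[1],uv[0]]),4))
p=cv2.imread("pics/w11.png").max(2)
for v in (125,140,155,170):
    xs=np.where(p[v,285:345]<60)[0]+285; print(v,xs.min(),xs.max())
E
```

```text
(312, 122) [ 0.5698 -0.2118  0.2584]
(311, 130) [ 0.5626 -0.2106  0.2658]
(311, 140) [ 0.554  -0.2104  0.276 ]
(311, 150) [ 0.546  -0.2103  0.2868]
(311, 160) [ 0.5382 -0.2101  0.2957]
(311, 170) [ 0.5304 -0.2098  0.3029]
(311, 178) [ 0.5233 -0.2093  0.304 ]
(314, 85) [ 0.6077 -0.2148  0.2027]
(313, 98) [ 0.5933 -0.2132  0.2205]
(314, 66) [ 0.6301 -0.2157  0.1815]
(270, 66) [ 0.6333 -0.1631  0.1805]
125 300 323
140 299 323
155 298 323
170 297 323
```

```bash
python3 -m creep '[{"dx":-0.013,"dy":0.02,"dz":0.04,"rx":0,"ry":0,"rz":0,"gripper":0},{"dx":-0.013,"dy":0.06,"dz":0.079,"rx":0,"ry":0,"rz":0,"gripper":0},{"dx":-0.013,"dy":0.097,"dz":0.079,"rx":0,"ry":0,"rz":0,"gripper":0},{"dx":-0.013,"dy":0.097,"dz":0.079,"rx":0,"ry":0,"rz":0,"gripper":0}]'
python3 - <<'E'
from h import *
s=status.observe(); R=Ro.from_euler('xyz',s['tool_rot']).as_matrix(); print(s['tool_pos'],s['torque'])
H=np.array([.633,-.2155,.162])
for th in [50,40,30,20,10,0,-5,-10,-13,-15,-17]:
    a=np.radians(th); b=.135*np.array([-np.cos(a),np.sin(a)])+(.0135+.0095*abs(np.sin(a)))*np.array([np.sin(a),np.cos(a)])
    P=H+np.array([b[0]*np.cos(.06),-b[0]*np.sin(.06)+0,b[1]+.017]); print(th,np.round(P,4),'d',np.round(R.T@(P-s['tool_pos']),4))
E
```

```text
time: 18.08
tool_pos: [0.5791, -0.2085, 0.3182]
tool_rot: [-1.577, 0.003, -1.627]
contact_force: [-0.7, 0.6, 0.7]
opening: 0.0001
[ 0.5790791  -0.2085182   0.31820264] [0.01108184 0.05201729 0.01266211]
50 [ 0.5623 -0.2113  0.2958] d [ 0.0037  0.0225 -0.0165]
40 [ 0.5424 -0.2101  0.2808] d [ 0.0037  0.0376 -0.0363]
30 [ 0.5254 -0.209   0.2623] d [ 0.0037  0.0562 -0.0532]
20 [ 0.5121 -0.2082  0.2409] d [ 0.0037  0.0777 -0.0664]
10 [ 0.5029 -0.2077  0.2174] d [ 0.0038  0.1013 -0.0754]
0 [ 0.4982 -0.2074  0.1925] d [ 0.0038  0.1262 -0.08  ]
-5 [ 0.4975 -0.2074  0.1815] d [ 0.0039  0.1372 -0.0806]
-10 [ 0.4977 -0.2074  0.1705] d [ 0.0039  0.1482 -0.0804]
-13 [ 0.4982 -0.2074  0.1639] d [ 0.0039  0.1548 -0.0798]
-15 [ 0.4987 -0.2074  0.1595] d [ 0.0039  0.1592 -0.0793]
-17 [ 0.4994 -0.2075  0.1551] d [ 0.0039  0.1636 -0.0786]
```

```bash
python3 -m creep '[{"dx":0,"dy":0.012,"dz":-0.008,"rx":0,"ry":0,"rz":0,"gripper":0},{"dx":0,"dy":0.024,"dz":-0.017,"rx":0,"ry":0,"rz":0,"gripper":0},{"dx":0,"dy":0.032,"dz":-0.027,"rx":0,"ry":0,"rz":0,"gripper":0},{"dx":0,"dy":0.04,"dz":-0.037,"rx":0,"ry":0,"rz":0,"gripper":0},{"dx":0,"dy":0.04,"dz":-0.037,"rx":0,"ry":0,"rz":0,"gripper":0}]'
python3 - <<'E'
from h import *
plan([.5029,-.2077,.2174],-1.63)
p,d=read_camera("wrist"); cv2.imwrite("pics/w12.png",p[:,:,::-1])
E
```

```text
time: 18.7
tool_pos: [0.5436, -0.2085, 0.2843]
tool_rot: [-1.566, -0.002, -1.629]
contact_force: [2.2, 0.1, 3.1]
opening: 0.0005
t 18.7 pos [ 0.5436 -0.2085  0.2843] rot [-1.566 -0.002 -1.629] q6 1.13 F [2.2 0.1 3.1] op 0.0005
d [ 0.0015  0.0667 -0.0411] r [-0.005  0.001  0.002]
```

View pics/w12.png

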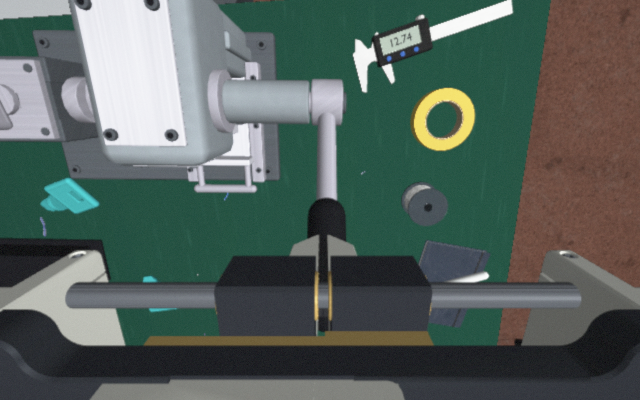

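```bash
python3 -m creep '[{"dx":0.001,"dy":0.008,"dz":-0.009,"rx":0,"ry":0,"rz":0,"gripper":0},{"dx":0.002,"dy":0.018,"dz":-0.017,"rx":0,"ry":0,"rz":0,"gripper":0},{"dx":0.002,"dy":0.028,"dz":-0.024,"rx":0,"ry":0,"rz":0,"gripper":0},{"dx":0.002,"dy":0.04,"dz":-0.03,"rx":0,"ry":0,"rz":0,"gripper":0},{"dx":0.002,"dy":0.051,"dz":-0.036,"rx":0,"ry":0,"rz":0,"gripper":0},{"dx":0.002,"dy":0.063,"dz":-0.04,"rx":0,"ry":0,"rz":0,"gripper":0},{"dx":0.002,"dy":0.075,"dz":-0.043,"rx":0,"ry":0,"rz":0,"gripper":0},{"dx":0.002,"dy":0.088,"dz":-0.0445,"rx":0,"ry":0,"rz":0,"gripper":0}]'
python3 - <<'E'
from h import *
plan([.4987,-.2075,.1595],-1.63)
E
```

```text
time: 19.75
tool_pos: [0.499, -0.2074, 0.1957]
tool_rot: [-1.568, 0.0, -1.629]
contact_force: [-2.1, 5.4, 13.3]
opening: 0.0006
t 19.75 pos [ 0.499  -0.2074  0.1957] rot [-1.568  0.    -1.629] q6 1.09 F [-2.1  5.4 13.3] op 0.0006
d [ 0.0001  0.0362 -0.0004] r [-0.002  0.001 -0.   ]
```

```bash
python3 -m creep '[{"dx":0.001,"dy":0.011,"dz":-0.0005,"rx":0,"ry":0,"rz":0,"gripper":0},{"dx":0.001,"dy":0.02,"dz":-0.0005,"rx":0,"ry":0,"rz":0,"gripper":0},{"dx":0.001,"dy":0.027,"dz":0,"rx":0,"ry":0,"rz":0,"gripper":0},{"dx":0.001,"dy":0.033,"dz":0.0005,"rx":0,"ry":0,"rz":0,"gripper":0},{"dx":0.001,"dy":0.036,"dz":0.001,"rx":0,"ry":0,"rz":0,"gripper":0},{"dx":0.001,"dy":0.036,"dz":0.001,"rx":0,"ry":0,"rz":0,"gripper":0}]'
python3 - <<'E'
from h import *
plan([.4987,-.2075,.1595],-1.63)
E
```

```text
time: 20.5
tool_pos: [0.4996, -0.2083, 0.1599]
tool_rot: [-1.57, 0.001, -1.629]
contact_force: [-3.4, 7.3, 13.9]
opening: 0.0001
t 20.5 pos [ 0.4996 -0.2083  0.1599] rot [-1.570e+00  1.000e-03 -1.629e+00] q6 1.09 F [-3.4  7.3 13.9] op 0.0001
d [-0.0007  0.0004 -0.001 ] r [-0.001  0.001 -0.001]
```

Near the stop. I press on gently until the force rises sharply.

```bash
python3 -m creep '[{"dx":0,"dy":0.002,"dz":0,"rx":0,"ry":0,"rz":0,"gripper":0},{"dx":0,"dy":0.004,"dz":0,"rx":0,"ry":0,"rz":0,"gripper":0},{"dx":0,"dy":0.004,"dz":0,"rx":0,"ry":0,"rz":0,"gripper":0}]'
python3 -m creep '[{"dx":0,"dy":0.002,"dz":0,"rx":0,"ry":0,"rz":0,"gripper":0},{"dx":0,"dy":0.004,"dz":0,"rx":0,"ry":0,"rz":0,"gripper":0},{"dx":0,"dy":0.004,"dz":0,"rx":0,"ry":0,"rz":0,"gripper":0}]'
```

```text
time: 20.88
tool_pos: [0.4999, -0.2083, 0.1588]
tool_rot: [-1.568, -0.0, -1.629]
contact_force: [-10.3, 10.0, 34.3]
opening: 0.0002
time: 21.25
tool_pos: [0.5001, -0.2084, 0.1578]
tool_rot: [-1.565, -0.002, -1.629]
contact_force: [-17.8, 14.9, 55.9]
opening: 0.0004
```

The lever is at its stop: 56 N with hardly any travel, at the height worked out beforehand. I let it return by following the arc back.

```bash
python3 -m creep '[{"dx":0,"dy":-0.008,"dz":0,"rx":0,"ry":0,"rz":0,"gripper":0},{"dx":0,"dy":-0.02,"dz":-0.002,"rx":0,"ry":0,"rz":0,"gripper":0},{"dx":0,"dy":-0.034,"dz":-0.002,"rx":0,"ry":0,"rz":0,"gripper":0},{"dx":0,"dy":-0.05,"dz":0,"rx":0,"ry":0,"rz":0,"gripper":0},{"dx":0,"dy":-0.066,"dz":0.004,"rx":0,"ry":0,"rz":0,"gripper":0},{"dx":0,"dy":-0.08,"dz":0.01,"rx":0,"ry":0,"rz":0,"gripper":0},{"dx":0,"dy":-0.094,"dz":0.018,"rx":0,"ry":0,"rz":0,"gripper":0},{"dx":0,"dy":-0.108,"dz":0.028,"rx":0,"ry":0,"rz":0,"gripper":0},{"dx":0,"dy":-0.12,"dz":0.038,"rx":0,"ry":0,"rz":0,"gripper":0},{"dx":0,"dy":-0.13,"dz":0.048,"rx":0,"ry":0,"rz":0,"gripper":0},{"dx":0,"dy":-0.14,"dz":0.058,"rx":0,"ry":0,"rz":0,"gripper":0},{"dx":0,"dy":-0.15,"dz":0.066,"rx":0,"ry":0,"rz":0,"gripper":0},{"dx":0,"dy":-0.165,"dz":0.08,"rx":0,"ry":0,"rz":0,"gripper":0},{"dx":0,"dy":-0.21,"dz":0.08,"rx":0,"ry":0,"rz":0,"gripper":0},{"dx":0,"dy":-0.25,"dz":0.04,"rx":0,"ry":0,"rz":0,"gripper":0},{"dx":0,"dy":-0.26,"dz":0,"rx":0,"ry":0,"rz":0,"gripper":0},{"dx":0,"dy":-0.26,"dz":-0.05,"rx":0,"ry":0,"rz":0,"gripper":0}]'
python3 - <<'E'
from h import *
p,d=read_camera("wrist"); cv2.imwrite("pics/w13.png",p[:,:,::-1])
p2,d2=read_camera("scene"); cv2.imwrite("pics/s13f.png",p2[:,:,::-1]); cv2.imwrite("pics/s13.png",cv2.resize(p2[100:240,220:420,::-1],None,fx=4,fy=4,interpolation=2))
p2,d2=read_camera("top"); cv2.imwrite("pics/t13.png",cv2.resize(p2[110:270,190:460,::-1],None,fx=2.9,fy=2.9,interpolation=2))
E
```

```text
time: 23.38
tool_pos: [0.4483, -0.2063, 0.4111]
tool_rot: [-1.569, -0.002, -1.629]
contact_force: [-0.7, -0.7, 0.4]
opening: 0.0005
```

View pics/w13.png

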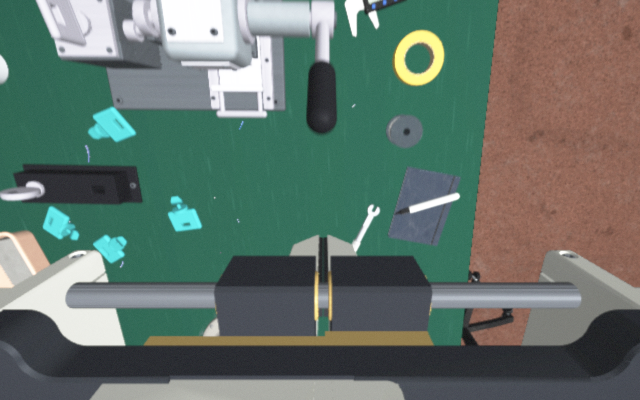

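View pics/s13.png

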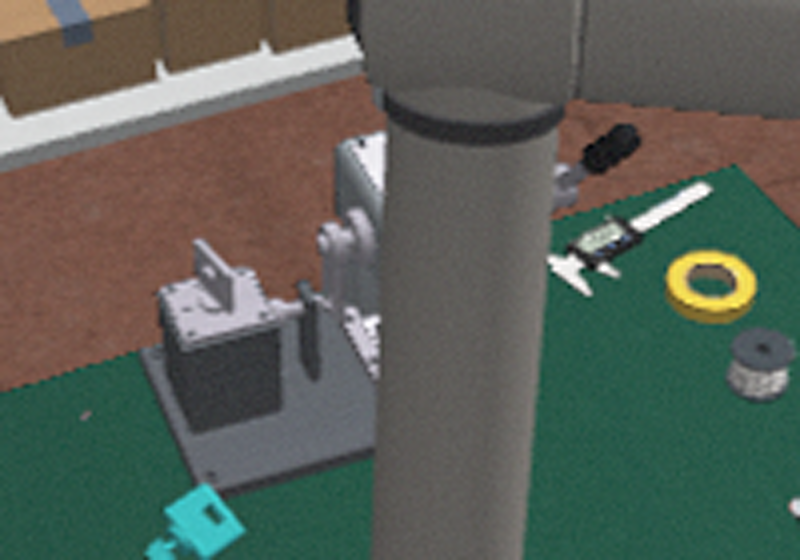

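View pics/t13.png

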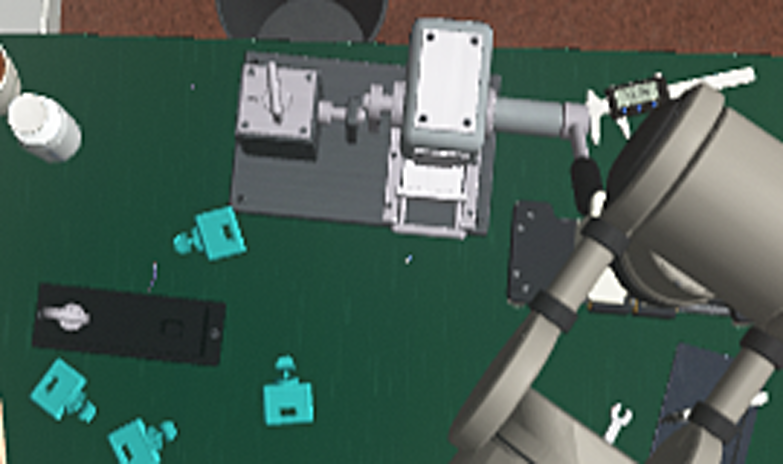

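The lever is back up, the key is in, and the slide is in. I move the arm aside so the scene camera can see the connector.

```bash
python3 -m creep '[{"dx":0.02,"dy":0,"dz":-0.05,"rx":0,"ry":0,"rz":0,"gripper":0},{"dx":0.07,"dy":0.02,"dz":-0.08,"rx":0,"ry":0,"rz":0,"gripper":0},{"dx":0.12,"dy":0.04,"dz":-0.11,"rx":0,"ry":0,"rz":0,"gripper":0},{"dx":0.17,"dy":0.06,"dz":-0.14,"rx":0,"ry":0,"rz":0,"gripper":0},{"dx":0.22,"dy":0.08,"dz":-0.17,"rx":0,"ry":-0.1,"rz":0,"gripper":0},{"dx":0.256,"dy":0.1,"dz":-0.185,"rx":0,"ry":-0.2,"rz":0,"gripper":0},{"dx":0.256,"dy":0.1,"dz":-0.185,"rx":0,"ry":-0.2,"rz":0,"gripper":0},{"dx":0.256,"dy":0.1,"dz":-0.185,"rx":0,"ry":-0.2,"rz":0,"gripper":0}]'
python3 - <<'E'
from h import *
p2,d2=read_camera("scene"); cv2.imwrite("pics/s14.png",cv2.resize(p2[110:290,200:400,::-1],None,fx=3.3,fy=3.3,interpolation=2))
cv2.imwrite("pics/s14c.png",np.hstack([cv2.resize(p2[150:220,295:365,::-1],None,fx=5.5,fy=5.5,interpolation=2),cv2.resize(cv2.imread("pics/s1.png")[99:330,313:544],(385,385),interpolation=2)]))
E
```

```text
time: 24.52
tool_pos: [0.2502, -0.4512, 0.3097]
tool_rot: [-1.57, -0.0, -1.431]
contact_force: [0.5, -0.3, 0.2]
opening: 0.0003
```

View pics/s14.png

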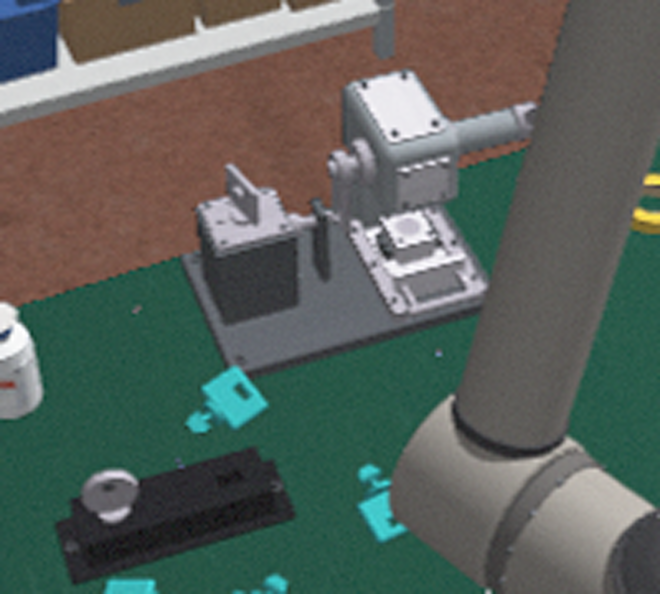

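View pics/s14c.png

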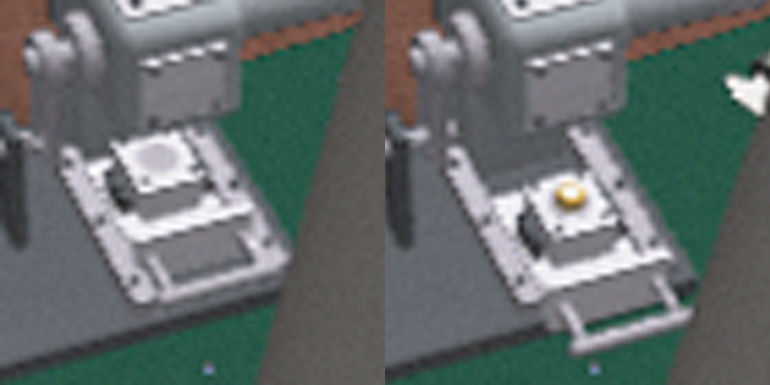

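```bash
python3 - <<'E'
from h import *
p,d=read_camera("scene"); C=cam("scene")
cv2.imwrite("pics/s15.png",cv2.resize(p[165:200,305:350,::-1],None,fx=14,fy=14,interpolation=0))
for uv in [(323,178),(324,178),(325,179),(317,176),(330,176),(325,183)]: print(uv,p[uv[1],uv[0]],np.round(pt(C,uv,d[uv[1],uv[0]]),4))
p,d=read_camera("top"); C=cam("top"); cv2.imwrite("pics/t15.png",cv2.resize(p[110:270,150:460,::-1],None,fx=2.5,fy=2.5,interpolation=2))
E
```

```text
(323, 178) [197 192 205] [ 0.6365 -0.0828  0.062 ]
(324, 178) [196 193 206] [ 0.6298 -0.0834  0.0673]
(325, 179) [194 188 202] [ 0.6255 -0.0853  0.0653]
(317, 176) [171 170 178] [ 0.6501 -0.0657  0.0669]
(330, 176) [153 149 158] [ 0.6563 -0.1208  0.0404]
(325, 183) [241 240 245] [ 0.6089 -0.0772  0.0634]
```

View pics/s15.png

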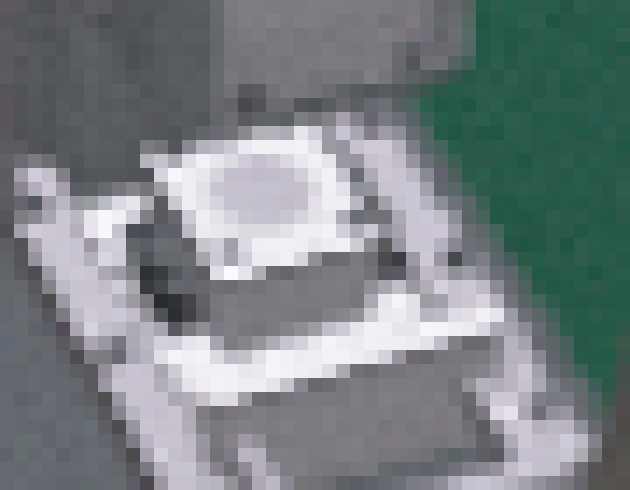

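View pics/t15.png

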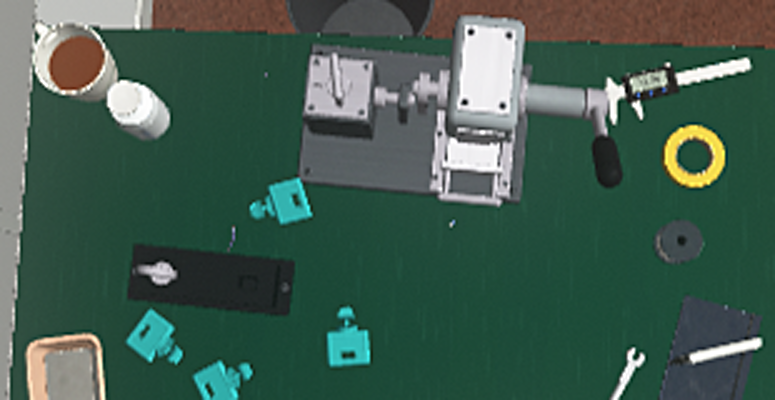

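```bash
python3 -c "
from cell import robot; print(robot.hand_in())"
```

```text
the job is handed in; nothing more can be done
None
```

The job was handed in with about 25 s on the robot's clock, all steps done in the order asked.

- **Slide:** I pushed it in until it stopped hard. A second push at a slightly different finger height stopped at the same place. It moved only about 44 mm by the cameras, not 60. I took this as the stop, since the bar now sits just in front of the base and the connector was where the ram reached it.
- **Key:** The square-bowed key went in until its collar touched the plate (tool height 0.1587 m). I turned it about 1.48 rad by tool angle, until the reaction torque rose from 0.12 to 0.36 N m. In the last pictures it stands turned in the switch, and the round-bowed key is still in the stand.
- **Lever:** It was free once the key was turned. I pressed it to its stop, where the force rose to about 56 N at the fingertips at the height worked out beforehand. I then followed it back up to rest.
- **Last checks:** The brass no longer stands proud. A disc level with the housing top shows in its place by depth reading, though it looks grey rather than gold. The bottle, tape roll and spool show no visible change in the pictures.
- **Disagreements:** The overhead camera placed things 6–8 mm off in y from the wrist camera. I used the wrist camera for the key, slot and lever.
- **Turquoise keys:** They were standing loose and fell over while the arm was elsewhere. I saw no contact.

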